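Turn a pressed tile over in its cooling tray with the cranked spatula

ROBOT

A 6-joint arm with a two-finger parallel gripper is mounted at the origin on the work surface. World frame = base frame: x ahead of the robot, y to its left, z up, the work surface at z = 0. Lengths are in mm, angles in rad, forces in N, time in s.
With the tool pointing down it reaches from about 300 to 775 mm from the base axis. Payload 14.6 kg.
Tool frame: the origin (TCP) lies between the finger pads; the fingertips stand 19 mm ahead of it and the grasp point (between the pads) is the TCP; x points along the fingers, z is the direction in which the jaws open and shut, and the axes are right-handed (so a half turn about x gives the same grasp; the last joint's range is limited). The gripper opens to 94 mm and grips with 3 to 60 N. Pads are 16 mm wide; open, the fingers measure 119 mm over their backs; the gripper's body (75 mm by 177 mm) begins 78 mm behind the grasp point.
Start: joints at [1.177, 0.3, 1.521, -0, 1.321, -0.067], TCP at [176.555, 520.882, 224.446] pointing down, gripper open.
Joint ranges: [-3.03, 3.03], [-0.79, 2.21], [0.23, 2.52], [-1.04, 4.18], [0, 3.07], [-2.55, 2.55]. Speed limits (rad/s): [2.22, 2.22, 2.57, 3.14, 3.14, 3.14].

INTERFACE

Orientations are given as a unit quaternion [x, y, z, w].
In Python, from bench import get_state, camera, get_calibration, close_job, regions_of, pinpoint gives the robot as it stands.
- The arm moves only by the tool arm_command, never from a script. Its argument "rows" is a list of rows, each a list of 2 entries, a list of its own where there are three numbers: the shift along the tool's x, y, z each as a share of 0.2 m, from -1 to 1, then the turn, a rotation vector about the tool's x, y, z each as a share of 360 degrees, from -1 to 1. In form: [[[tx, ty, tz], [wx, wy, wz]], ...]. A call has 1 to 12 rows; each row shifts and turns the commanded pose from where the row before left it, along the tool's axes as they then stand; what a row does not reach is not made up. A row lasts 1/8 s, in which the tool goes at most 62.5 mm and 10.7 degrees, less where a joint would pass 70% of its speed; a pose out of reach is approached as far as the arm can. A call with a number of a shift or a turn outside -1 to 1 is refused whole. A call with a gripper value outside its range is refused whole. "hand" is the closure, from -1 (fully open) to 1 (shut), set as the call begins (left out, the last holds). The fingers move at their own pace and stop on an object; "grip_force" is the grip in N (left out, the last holds). Time passes only in rows, so rows that do not move let the fingers close. It gives the time, the measured TCP pose, the force and the opening at its end, in the units of the state.
- get_state(): the state, without advancing time (a new reading comes with each control period).
- camera(name): name is "scene" or "top" or "wrist"; returns the picture (420x560x3 uint8, red, green, blue); there is no depth.
- get_calibration(name): a dict with "camera_matrix" (3x3 intrinsics, pixels), "T" (4x4, takes a point from camera to world coordinates); the wrist camera has in their place "tool_from_camera" (4x4, takes a point from camera to tool coordinates, whose origin is the TCP and whose axes are the tool frame's). Camera axes: x right, y down, z forward; pixel columns grow to the right and rows downward; lengths in mm; the calibration is good to about 2 mm. A picture is of the moment at which its call begins: read the wrist's pose just before it. get_calibration takes no time and is no camera call.
- close_job(): hands the job in, once; it reports no verdict.
Trained networks look in the newest picture that a camera, given by its name, has taken for a name from the list of things; names that differ only in an ending like _2 or _b are one class to them, and where a whole thing is asked for, a point or a joint stands for the part that bears it (a point fixed in the world has none). Each returns a list of dicts, best first, with "confidence" (0 to 1); they miss things now and then, are a little off and sometimes report something else, mostly with a low value. They report only what shows in the picture. A call takes as long as a camera call. They do not tell look-alikes from the thing itself.
- regions_of(camera, label): "region" (420x560 bool, what is visible of it).
- pinpoint(camera, label): "location" ([x, y, z] in mm, in world coordinates, good to about 4 mm: a listed point, or the origin of a listed thing).
The state is a dict: "clock": time; "qpos": joint angles; "dq": joint speeds; "joint_torque": joint torques, N m; "eef_pos": TCP position; "orientation": TCP orientation; "force": force on the tool from outside, world axes, zero at the start; "ft_torque": the same for the moment, N m; "gripper_width": finger opening in mm.
Only numpy, scipy, OpenCV 4.12 (cv2) and the standard library are available. Lean on these libraries where they do the work, as an engineer would, in place of code of your own. Each camera call takes 0.05 s, during which the arm holds its last target.

TASK

Take the spatula by its wooden handle and turn the warm plastic tile in the steel cooling tray over, so that it lies flat in the tray with its ribbed back up: push it up against the tray's rim, work the blade well in under it with the blade's front edge kept pressed lightly on the tray floor, lift the tile clear of the tray on the blade, and flip it off with a quick turn of the wrist, low over the tray. Touch the tile with nothing but the spatula, force neither tile nor tray, and leave the other things where they are; then stand the spatula on its blade on the bench beside the tray and let go.

Things in the scene. Friction and masses are not known exactly. Their poses are not given: they have to be found in the camera images.
- tray_floor (a point): Shallow rectangular steel cooling tray, screwed to the bench. This point is the middle of its floor's upper face, 4 mm above the bench; z is up. Inside it measures 300 mm along its x and 360 mm along its y. All round stands an upright rim, 14 mm above the floor and 4 mm thick: a tile pushed against it stops there. A blade edge pressed on the floor with 3 to 8 N then rides in under the tile; over 15 N on tray or tile is too much.
- tile: Square pressed-plastic tile, 90 x 90 x 10 mm, 70 to 95 g. Origin: its centre, 5 mm above the tray floor when flat; x, y along its sides; z out of the smooth face, up at the start (the back has low ribs, look only). Both faces have bevelled edges, 2.2 mm high by 4.5 mm wide; upright edge between, 5.6 mm. On a sloped blade it starts to slide at 25 to 36 degrees.
- spatula: Cranked steel spatula, 0.17 kg, rigid, stands on its own on its blade. Origin: middle of the blade's underside; x along the blade away from the handle, z up out of it. Flat blade 100 mm long (x -50 to +50), 76 mm wide, 1.5 mm thick up to its square front edge. An 8 mm neck climbs from the blade's rear end (x -43 to -70 mm). Its centre of mass lies 35 mm behind the origin.
- spatula_grip (a point): Where to grasp the spatula: on the axis of its round wooden handle, near its middle, 110 mm behind the middle of the blade and 62 mm above the blade's underside. The handle is a straight cylinder 26 mm thick and 115 mm long, parallel to the blade; it can be grasped from above or with the gripper leaning to either side. Axes as spatula.
- spatula_tip (a point): Middle of the front edge of the spatula's blade, at its underside: 50 mm ahead of the middle of the blade, 160 mm ahead of and 62 mm below the grasp point. Axes as spatula.
- brush: Bystander: flat paint brush, 200 mm long, lying on the bench on the other side of the tray from the spatula. Origin at its middle, on the bench.
- mould: Bystander: dark steel ring mould, 90 mm across, 30 mm high, beyond the tray. Origin at the centre of its underside.
- bowl: Bystander: small glass bowl, 96 mm across, 40 mm high, beyond the tray. Origin at the centre of its underside.
Things that resemble listed ones, but are neither listed nor needed, are in the scene too. Of the things that look like the tile, take the one that is farthest from the robot's base at the start.

How it is judged:
By the outcome, as a careful person would: the job done as asked, in the order asked, and still so for the second after the job is handed in, with the robot touching nothing.
It also fails if it takes over 72 s, if anything falls off the work surface, if the arm or the gripper's body presses on something with over 40 N, if the wrist force passes 120 N, or if a joint passes its speed limit or range.

## Working session

There is one attempt and no reset: what is moved stays moved. The work goes in short steps, Python scripts to look and compute and a tool call to move; the robot and the scene stay as the last step left them, time stands still between calls to the robot, and variables do not carry over. Pictures are saved under pics/ and viewed, and the job is handed in when it is done.

Besides the shell and the picture viewer there is one more tool, called after "Call:" as name(argument=value, ...), one argument or row to a line, values as JSON. arm_command: Moves the arm, as the interface text tells. Its arguments: {"type":"object","properties":{"rows":{"type":"array"},"hand":{"type":"number"},"grip_force":{"type":"number"}},"required":["rows"]}

```bash
mkdir -p pics; ls
python3 - <<'E'
from bench import *
import cv2,numpy as np
s=get_state();print({k:np.round(v,3).tolist() for k,v in s.items()})
for c in ["scene","top"]:
    im=camera(c);cv2.imwrite(f"pics/{c}0.png",im[:,:,::-1])
    for l in ["tray_floor","tile","spatula","spatula_grip","spatula_tip","brush","mould","bowl"]:
        print(c,l,[(np.round(d["location"]).tolist(),round(d["confidence"],2)) for d in pinpoint(c,l)])
    k=get_calibration(c);print(np.round(k["camera_matrix"],1).tolist(),np.round(k["T"],3).tolist())
E
```

```text
pics
{'clock': 0.0, 'qpos': [1.177, 0.3, 1.522, 0.0, 1.321, -0.067], 'dq': [0.002, -0.001, 0.002, 0.002, 0.0, 0.001], 'joint_torque': [0.0, -53.181, -35.274, 0.071, 0.024, -0.0], 'eef_pos': [176.445, 520.662, 223.885], 'orientation': [-0.412, 0.575, 0.412, 0.574], 'force': [0.186, 0.664, 0.646], 'ft_torque': [0.046, 0.039, 0.018], 'gripper_width': 94.068}
scene tray_floor [([568.0, 48.0, 5.0], 0.95)]
scene tile [([356.0, -249.0, 2.0], 0.84), ([571.0, 46.0, 5.0], 0.73)]
scene spatula [([560.0, -370.0, 1.0], 0.92), ([704.0, -356.0, 2.0], 0.49)]
scene spatula_grip [([448.0, -368.0, 60.0], 0.63), ([649.0, -2.0, 10.0], 0.52)]
scene spatula_tip [([606.0, -366.0, 4.0], 0.81)]
scene brush [([558.0, 346.0, -0.0], 0.64)]
scene mould [([705.0, -355.0, 2.0], 0.6)]
scene bowl [([712.0, 357.0, -2.0], 0.63)]
[[473.1, 0.0, 284.0], [0.0, 473.1, 216.2], [0.0, 0.0, 1.0]] [[0.88, 0.246, -0.406, 1038.99], [0.474, -0.488, 0.733, -979.75], [-0.018, -0.837, -0.546, 788.889], [0.0, 0.0, 0.0, 1.0]]
top tray_floor [([568.0, 44.0, 5.0], 0.82), ([556.0, 341.0, 1.0], 0.38)]
top tile [([356.0, -254.0, 5.0], 0.97), ([647.0, -3.0, 5.0], 0.93), ([299.0, 279.0, 3.0], 0.89)]
top spatula [([557.0, -369.0, -3.0], 0.79)]
top spatula_grip [([446.0, -371.0, 65.0], 0.65), ([703.0, -360.0, -2.0], 0.52)]
top spatula_tip [([607.0, -373.0, -2.0], 0.68)]
top brush [([559.0, 346.0, -2.0], 0.93)]
top mould [([704.0, -359.0, -1.0], 0.63)]
top bowl [([711.0, 352.0, 3.0], 0.68)]
[[462.9, 0.0, 271.8], [0.0, 462.9, 215.9], [0.0, 0.0, 1.0]] [[0.021, -0.994, 0.107, 360.415], [-1.0, -0.022, -0.01, 3.998], [0.013, -0.107, -0.994, 1266.501], [0.0, 0.0, 0.0, 1.0]]
```

View pics/top0.png

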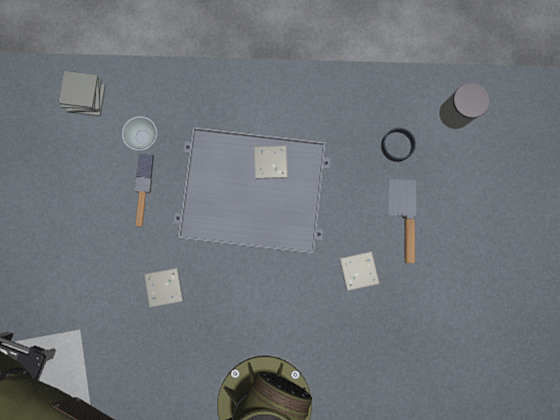

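View pics/scene0.png

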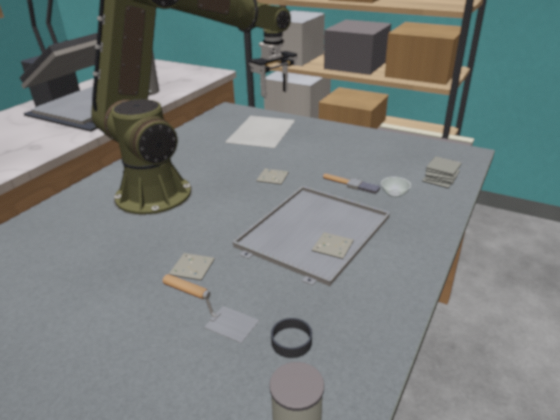

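Three single tiles show in the top picture: (271,162) in the tray, and (360,271) and (163,287) on the bench. The one in the tray is the farthest from the base and is the one the task names. The grey stack at (80,90) is something else. Next I'll take enlarged crops and measure.

```bash
cat > h.py <<'E'
from bench import *
import cv2,numpy as np
from scipy.spatial.transform import Rotation as R
def ray(c,uv,z,T=None,K=None):
    k=get_calibration(c);K=k["camera_matrix"] ;T=k["T"] if T is None else T
    uv=np.atleast_2d(uv).astype(float)
    d=np.c_[uv,np.ones(len(uv))]@np.linalg.inv(K).T@T[:3,:3].T
    o=T[:3,3]; return o+d*((z-o[2])/d[:,2])[:,None]
def proj(c,P,T=None):
    k=get_calibration(c);T=k["T"] if T is None else T
    p=(np.atleast_2d(P)-T[:3,3])@T[:3,:3]@np.array(k["camera_matrix"]).T
    return p[:,:2]/p[:,2:]
def wristT():
    s=get_state();A=np.eye(4);A[:3,:3]=R.from_quat(s["orientation"]).as_matrix();A[:3,3]=s["eef_pos"]
    return A@get_calibration("wrist")["tool_from_camera"]
E
python3 - <<'E'
from h import *
print(R.from_quat(get_state()["orientation"]).as_matrix().round(3).tolist())
print(get_calibration("wrist"))
im=camera("top")
cv2.imwrite("pics/crop_top.png",cv2.resize(im[110:280,120:440,::-1],None,fx=2.5,fy=2.5,interpolation=cv2.INTER_CUBIC))
for l,z in [("tile",14),("spatula",1.5),("tray_floor",18),("spatula_grip",62)]:
    for d in regions_of("top",l):
        m=d["region"].astype(np.uint8)
        c=max(cv2.findContours(m,0,1)[0],key=cv2.contourArea)[:,0]
        P=ray("top",c,z)[:,:2].astype(np.float32)
        r=cv2.minAreaRect(P);print(l,round(d["confidence"],2),m.sum(),np.round(r[0],1),np.round(r[1],1),round(r[2],1),cv2.boundingRect(c))
E
```

```text
[[0.0, -0.947, 0.321], [0.0, 0.321, 0.947], [-1.0, -0.0, 0.0]]
{'camera_matrix': array([[358.70561187,   0.        , 275.34282952],
       [  0.        , 358.70561187, 205.10591624],
       [  0.        ,   0.        ,   1.        ]]), 'tool_from_camera': array([[-2.12080295e-04, -2.60819035e-01,  9.65387687e-01,
        -1.60380260e+02],
       [-6.48436741e-06, -9.65387708e-01, -2.60819043e-01,
         7.63120515e+01],
       [ 9.99999977e-01, -6.15745079e-05,  2.03048463e-04,
         4.37082909e-02],
       [ 0.00000000e+00,  0.00000000e+00,  0.00000000e+00,
         1.00000000e+00]])}
tile 0.9 1010 [647.8  -0.7] [89.9 88.3] 1.4 (254, 145, 33, 33)
tile 0.89 1085 [ 353.8 -246.4] [88.5 90.9] 14.3 (340, 252, 38, 38)
tile 0.72 1083 [298.8 278.1] [89. 89.] 12.0 (145, 268, 36, 38)
tile 0.58 403 [ 704.6 -353.8] [88.2 99.2] 45.9 (381, 128, 36, 33)
spatula 0.82 1539 [ 493.6 -365. ] [ 77.9 229.6] 89.3 (387, 179, 29, 84)
tray_floor 0.69 14635 [568.4  45.8] [406.3 316.1] 84.2 (173, 127, 158, 126)
spatula_grip 0.66 1504 [ 487.2 -349.2] [ 71.7 218.9] 89.7 (388, 179, 28, 84)
```

View pics/crop_top.png

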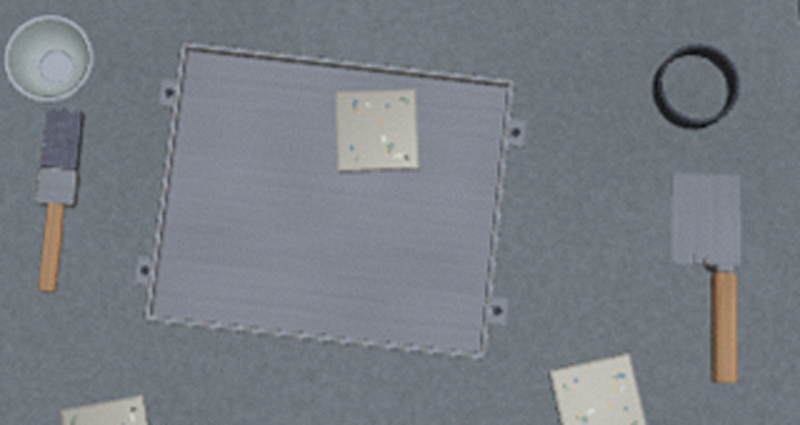

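Run:
```python
from h import *
f=lambda a:np.array(a)/2.5+[120,110]
def show(n,c,z):
    P=ray("top",f(c),z)[:,:2];print(n,P.round(1).tolist(),"mean",P.mean(0).round(1))
    for i in range(4):
        d=P[(i+1)%4]-P[i];print("  len",np.linalg.norm(d).round(1),"ang",np.degrees(np.arctan2(d[1],d[0])).round(2))
show("rim",[(185,46),(511,84),(482,355),(151,319)],18)
show("tile",[(337,92),(415,90),(418,166),(339,171)],14)
show("blade",[(672.5,175),(741,176),(741,265),(671.5,263)],1.5)
P=ray("top",f([(725,272),(725,382)]),62+7);print("handle",P.round(1))
```

```text
rim [[733.4, 211.3], [699.3, -149.9], [399.9, -121.3], [430.8, 236.0]] mean [565.9  44. ]
  len 362.8 ang -95.39
  len 300.8 ang 174.55
  len 358.6 ang 85.05
  len 303.6 ang -4.66
tile [[686.6, 42.2], [691.0, -44.0], [605.7, -48.9], [598.1, 37.8]] mean [645.3  -3.2]
  len 86.3 ang -87.09
  len 85.5 ang -176.76
  len 87.0 ang 95.03
  len 88.7 ang 2.86
blade [[604.7, -332.7], [605.4, -409.2], [505.7, -408.0], [506.2, -331.0]] mean [ 555.5 -370.2]
  len 76.5 ang -89.49
  len 99.7 ang 179.3
  len 76.9 ang 89.64
  len 98.6 ang -0.98
handle [[ 490.2 -369.1   69. ]
 [ 375.9 -367.9   69. ]]
```

Call:
arm_command(
  rows=[
    [[0, -0.31, 0], [0.018, 0, 0]],
    [[0, -0.31, 0], [0.018, 0, 0]],
    [[0, -0.31, 0], [0.018, 0, 0]],
    [[0, -0.31, 0], [0.018, 0, 0]],
    [[0, -0.31, 0], [0.018, 0, 0]],
    [[0, -0.31, 0], [0.018, 0, 0]],
    [[0, -0.31, 0], [0.018, 0, 0]],
    [[0, -0.31, 0], [0.018, 0, 0]],
    [[0, -0.31, 0], [0.018, 0, 0]],
    [[0, -0.31, 0], [0.018, 0, 0]],
  ],
)

```text
clock: 2.4
eef_pos: [571.2, 82.9, 224.3]
orientation: [-0.039, 0.706, 0.039, 0.706]
force: [1.4, 0.2, 0.0]
gripper_width: 93.8
```

```bash
cat > st.py <<'E'
from h import *
import json
s=get_state();open("log.jsonl","a").write(json.dumps({k:np.array(v).tolist() for k,v in s.items()})+"\n")
for k in ["clock","qpos","eef_pos","force","ft_torque","gripper_width"]:print(k,np.round(s[k],3))
print(R.from_quat(s["orientation"]).as_matrix().round(3).tolist())
E
python3 st.py
```

```text
clock 2.4
qpos [ 0.081  0.361  1.441 -0.     1.34  -0.029]
eef_pos [571.227  82.865 224.342]
force [1.387 0.152 0.01 ]
ft_torque [-0.083  0.051 -0.017]
gripper_width 93.82
[[-0.0, -0.109, 0.994], [-0.0, 0.994, 0.109], [-1.0, -0.0, -0.0]]
```

```bash
cat > plan.py <<'E'
from h import *
SP=np.array
def Rsp(yaw,pitch=0,roll=0):  # spatula attitude world: deg; pitch>0 = tip down
    return R.from_euler("ZYX",[yaw,pitch,roll],degrees=True)
def Rtool(Rs,a):  # tool given spatula attitude, grip lean a (deg) in the spatula frame
    B=R.from_matrix(np.array([[0,1,0],[0,0,-1],[-1,0,0]],float))  # cols: tool x=-z, y=x, z=-y
    return Rs*R.from_euler("x",a,degrees=True)*B
def rows(p,q,wps,dec=4):
    """wps: (pos,R,n). interpolate; returns rows and final simulated"""
    p=SP(p,float);out=[]
    for P,Q,n in wps:
        p0,q0=p.copy(),q
        P=SP(P,float);rv=(q0.inv()*Q).as_rotvec()
        if n is None:
            n=int(np.ceil(max(np.linalg.norm(P-p0)/62,np.degrees(np.linalg.norm(rv))/10.6,1)))
        for i in range(1,n+1):
            pt=p0+(P-p0)*i/n; qt=q0*R.from_rotvec(rv*i/n)
            t=np.round(q.inv().apply(pt-p)/200,dec);w=np.round((q.inv()*qt).as_rotvec()/(2*np.pi),dec)
            assert np.linalg.norm(t)*200<62.6 and np.linalg.norm(w)*360<10.75,(np.linalg.norm(t)*200,np.linalg.norm(w)*360)
            out.append([t.tolist(),w.tolist()]);p=p+q.apply(t*200);q=q*R.from_rotvec(w*2*np.pi)
    import json;s=json.dumps(out).replace("-0.0,","0,").replace("-0.0]","0]").replace("0.0,","0,").replace("0.0]","0]")
    print(len(out),s);print("end",p.round(1),q.as_quat().round(4).tolist());return p,q
def cur():
    s=get_state();return SP(s["eef_pos"]),R.from_quat(s["orientation"])
E
python3 - <<'E'
from plan import *
p,q=cur()
rows(p,q,[((540,-200,200),Rtool(Rsp(-30),0),None),((446,-369,170),Rtool(Rsp(0),0),None)],3)
rows(p,q,[((540,-200,200),Rtool(Rsp(-30),0),None),((446,-369,170),Rtool(Rsp(0),-30),None)],3)
E
```

```text
Traceback (most recent call last):
  File "plan.py", line 19, in rows
    assert np.linalg.norm(t)*200<62.6 and np.linalg.norm(w)*360<10.75,(np.linalg.norm(t)*200,np.linalg.norm(w)*360)
           ^^^^^^^^^^^^^^^^^^^^^^^^^^^^^^^^^^^^^^^^^^^^^^^^^^^^^^^^^^
AssertionError: (np.float64(23.927390162740274), np.float64(10.799999999999999))
```

```bash
sed -i 's#/10.6,1#/10.3,1#' plan.py
python3 - <<'E'
from plan import *
p,q=cur()
rows(p,q,[((540,-200,200),Rtool(Rsp(40),0),None),((446,-369,170),Rtool(Rsp(0),-30),None)],3)
E
```

```text
11 [[[0.02, -0.231, -0.052], [0.026, 0, 0]], [[0.021, -0.237, -0.013], [0.026, 0, 0]], [[0.02, -0.236, 0.026], [0.026, 0, 0]], [[0.02, -0.228, 0.063], [0.026, 0, 0]], [[0.02, -0.216, 0.1], [0.026, 0, 0]], [[0.021, -0.196, 0.133], [0.026, 0, 0]], [[0.03, -0.181, 0.069], [0.022, -0.016, -0.006]], [[0.044, -0.168, 0.089], [0.022, -0.016, -0.006]], [[0.061, -0.153, 0.106], [0.021, -0.016, -0.005]], [[0.076, -0.136, 0.118], [0.022, -0.016, -0.006]], [[0.094, -0.115, 0.128], [0.022, -0.016, -0.006]]]
end [ 446.1 -369.1  169.9] [0.3541, 0.3528, -0.6124, 0.6125]
```

Call:
arm_command(
  rows=[
    [[0.02, -0.231, -0.052], [0.026, 0, 0]],
    [[0.021, -0.237, -0.013], [0.026, 0, 0]],
    [[0.02, -0.236, 0.026], [0.026, 0, 0]],
    [[0.02, -0.228, 0.063], [0.026, 0, 0]],
    [[0.02, -0.216, 0.1], [0.026, 0, 0]],
    [[0.021, -0.196, 0.133], [0.026, 0, 0]],
    [[0.03, -0.181, 0.069], [0.022, -0.016, -0.006]],
    [[0.044, -0.168, 0.089], [0.022, -0.016, -0.006]],
    [[0.061, -0.153, 0.106], [0.021, -0.016, -0.005]],
    [[0.076, -0.136, 0.118], [0.022, -0.016, -0.006]],
    [[0.094, -0.115, 0.128], [0.022, -0.016, -0.006]],
  ],
)

```text
clock: 3.78
eef_pos: [446.7, -368.5, 170.3]
orientation: [0.354, 0.351, -0.613, 0.613]
force: [-0.8, 0.1, 0.2]
gripper_width: 94.2
```

```bash
python3 st.py
python3 - <<'E'
from h import *
T=wristT()
im=camera("wrist");cv2.imwrite("pics/w1.png",im[:,:,::-1])
P=np.array([[x,y,z] for x,y,z in [(606,-332,0),(606,-408,0),(506,-408,0),(506,-332,0),(446,-370,62),(388,-370,62)]])
print(proj("wrist",P,T).round(0).tolist())
E
```

```text
clock 3.775
qpos [-0.569  0.3    1.74  -0.579  0.883  1.328]
eef_pos [ 446.663 -368.539  170.296]
force [-0.753  0.054  0.207]
ft_torque [ 0.137  0.169 -0.038]
gripper_width 94.249
[[0.003, 1.0, -0.003], [-0.503, -0.001, -0.864], [-0.864, 0.004, 0.503]]
[[112.0, -12.0], [212.0, 3.0], [218.0, 127.0], [127.0, 130.0], [204.0, 215.0], [208.0, 286.0]]
```

View pics/w1.png

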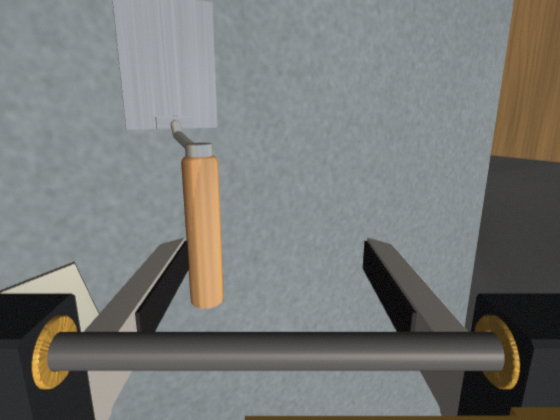

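```bash
cat > kin.py <<'E'
from plan import *
import json
from scipy.optimize import least_squares
C=R.from_matrix(np.array([[0,0,1],[0,1,0],[1,0,0.]])@np.diag([1,1,1]))
def fkR(q):
    Rf=R.from_euler("ZY",[q[0],q[1]+q[2]])
    M=(Rf*R.from_euler("ZYZ",[q[3],q[4],-SG*q[5]]))
    return M
SG=1
def fkT(q):
    M=fkR(q).as_matrix(); x=M[:,2]; return M
def fkpos(q,p):
    d1,a1,L2,L3,e,o,Lt=p
    R1=R.from_euler("z",q[0]);R2=R1*R.from_euler("y",q[1]);R3=R1*R.from_euler("y",q[1]+q[2])
    return R1.apply([a1,o,d1])+R2.apply([0,0,L2])+R3.apply([e,0,L3])+fkR(q).apply([0,0,Lt])
def load():
    D=[json.loads(l) for l in open("log.jsonl")]
    D.append(dict(qpos=[1.177,.3,1.5215,0,1.321,-.067],eef_pos=[176.5,520.8,224.2],orientation=[-0.412,.575,.412,.574]))
    return D
E
python3 - <<'E'
import kin;from kin import *
for sg in (1,-1):
    kin.SG=sg
    for d in load():
        q=d["qpos"];M=fkR(q).as_matrix();T=R.from_quat(d["orientation"]).as_matrix()
        print(sg,(T.T@M).round(3).tolist())
E
```

```text
Traceback (most recent call last):
  File "kin.py", line 4, in <module>
    C=R.from_matrix(np.array([[0,0,1],[0,1,0],[1,0,0.]])@np.diag([1,1,1]))
  File "scipy/spatial/transform/_rotation.pyx", line 1143, in scipy.spatial.transform._rotation.Rotation.from_matrix
ValueError: Non-positive determinant (left-handed or null coordinate frame) in rotation matrix 0: [[0. 0. 1.]
 [0. 1. 0.]
 [1. 0. 0.]].
```

```bash
sed -i '/^C=/d' kin.py
python3 - <<'E'
import kin;from kin import *
for sg in (1,-1):
    kin.SG=sg
    for d in load():
        q=d["qpos"];M=fkR(q).as_matrix();T=R.from_quat(d["orientation"]).as_matrix()
        print(sg,(T.T@M).round(3).tolist())
E
```

```text
1 [[0.0, 0.0, 1.0], [0.057, 0.998, -0.0], [-0.998, 0.057, 0.0]]
1 [[-0.0, 0.0, 1.0], [-0.467, -0.885, -0.0], [0.885, -0.467, 0.0]]
1 [[0.0, 0.001, 1.0], [0.134, 0.991, -0.001], [-0.991, 0.134, 0.0]]
-1 [[0.0, 0.0, 1.0], [0.0, 1.0, -0.0], [-1.0, 0.0, 0.0]]
-1 [[0.0, 0.0, 1.0], [0.0, 1.0, -0.0], [-1.0, 0.0, 0.0]]
-1 [[0.0, 0.001, 1.0], [0.0, 1.0, -0.001], [-1.0, 0.0, 0.0]]
```

```bash
cat >> kin.py <<'E'
SG=-1
BM=np.array([[0,0,1],[0,1,0],[-1,0,0.]])
LO=np.array([-3.03,-.79,.23,-1.04,0,-2.55]);HI=np.array([3.03,2.21,2.52,4.18,3.07,2.55])
def fitp():
    D=load()
    def f(p): 
        r=np.concatenate([fkpos(d["qpos"],p)-d["eef_pos"] for d in D]); return np.r_[r,.02*p[1],.02*p[4],.003*(p[2]-400),.003*(p[3]-400),.003*(p[0]-300),.003*(p[6]-220)]
    s=least_squares(f,[300,0,400,400,0,36,220]); return s.x,np.abs(s.fun[:3*len(D)]).max()
def ik(pos,Q,q0,p):
    Mt=Q.as_matrix()@BM
    def f(q): return np.r_[(fkpos(q,p)-pos)/100,(R.from_matrix(Mt).inv()*fkR(q)).as_rotvec()]
    s=least_squares(f,np.clip(q0,LO+.001,HI-.001),bounds=(LO,HI));return s.x,np.abs(s.fun).max()
E
python3 - <<'E'
from kin import *
p,e=fitp();print(p.round(1),e)
q=[-0.569,0.3,1.74,-0.579,0.883,1.328]
for pos,yaw,a in [((446,-370,62),0,-30),((446,-370,62),0,-45),((446,-370,62),0,-55),((446,-370,62),0,-60)]:
    s,r=ik(pos,Rtool(Rsp(yaw),a),q,p);print(a,s.round(2),round(r,4))
# tray
pt=SP([567,45,0]);Rt=Rsp(-5.1)
for x,y,z,roll,a in [(-100,-40,66,0,-50),(-10,-40,66,0,-50),(-60,20,90,0,-50),(-60,0,90,45,-50),(-60,-20,60,90,-50),(-60,-40,60,110,-50)]:
    s,r=ik(pt+Rt.apply([x,y,z]),Rtool(Rsp(-5.1,0,roll),a),s,p);print(x,y,z,roll,s.round(2),round(r,4))
E
```

```text
[2.233e+02 4.000e-01 4.224e+02 4.478e+02 4.110e+01 3.670e+01 2.518e+02] 0.11650641363348768
-30 [-0.57  0.47  1.8  -0.71  0.7   1.51] 0.0
-45 [-0.5   0.5   1.84 -1.04  0.75  1.86] 0.0723
-55 [-0.47  0.53  1.8  -1.04  0.84  1.89] 0.2146
-60 [-0.46  0.55  1.78 -1.04  0.89  1.91] 0.2832
-100 -40 66 0 [ 0.33  0.59  1.77 -0.8   1.33  2.42] 0.0
-10 -40 66 0 [ 0.27  0.72  1.53 -0.82  1.38  2.3 ] 0.0
-60 20 90 0 [ 0.4   0.66  1.57 -0.75  1.46  2.36] 0.0
-60 0 90 45 [ 0.07  0.38  1.76 -0.1   1.02  1.78] 0.0
-60 -20 60 90 [-0.33  0.52  1.81  0.75  1.14  0.89] 0.0
-60 -40 60 110 [-0.47  0.68  1.76  0.95  1.4   0.66] 0.0
```

Run:
```python
from kin import *
im=cv2.imread("pics/w1.png")
cv2.imwrite("pics/w1c.png",cv2.resize(im[0:320,90:250],None,fx=3.5,fy=1.8,interpolation=cv2.INTER_CUBIC))
s=[json.loads(l) for l in open("log.jsonl")][-1]
A=np.eye(4);A[:3,:3]=R.from_quat(s["orientation"]).as_matrix();A[:3,3]=s["eef_pos"];T=A@get_calibration("wrist")["tool_from_camera"]
np.save("T_w1.npy",T)
def feat(v):
    x,y,yaw=v;r=R.from_euler("z",yaw,degrees=True)
    L=[(-50,38,1.5),(-50,-38,1.5),(48,38,1.5),(40,-38,1.5),(-52.5,0,62),(-167.5,0,62)]
    return proj("wrist",r.apply(L)+[x,y,0],T)
print(feat([556,-370,0]).round(1).tolist())
def th(x,y,yaw,n=40):
    r=R.from_euler("z",yaw,degrees=True)
    a=np.linspace(0,2*np.pi,n);pts=[]
    for X in (-52.5,-167.5): pts.append(r.apply(np.c_[np.full(n,X),13*np.cos(a),62+13*np.sin(a)])+[x,y,0])
    u=proj("wrist",np.vstack(pts),T);return u[:,0].min(),u[:,0].max(),u[:,1].min(),u[:,1].max()
print(np.round(th(556,-370,0),1))
p,e=fitp();q=s["qpos"]
for a in (-36,-38,-40,-42):
    for z in (62,66,110):
        w,r=ik(SP((446,-370,z)),Rtool(Rsp(0),a),q,p);print(a,z,w.round(2),round(r,4))
```

```text
[[127.3, 130.1], [218.2, 127.4], [112.4, -9.4], [213.4, 16.0], [199.2, 136.1], [207.7, 285.4]]
[180.1 224.5 134.8 293.6]
-36 62 [-0.54  0.48  1.84 -0.91  0.7   1.72] 0.0
-36 66 [-0.54  0.47  1.83 -0.9   0.7   1.71] 0.0
-36 110 [-0.54  0.39  1.82 -0.82  0.76  1.6 ] 0.0
-38 62 [-0.52  0.48  1.84 -0.97  0.7   1.78] 0.0
-38 66 [-0.52  0.47  1.84 -0.97  0.71  1.77] 0.0
-38 110 [-0.52  0.4   1.83 -0.88  0.76  1.66] 0.0
-40 62 [-0.51  0.49  1.85 -1.04  0.71  1.85] 0.0
-40 66 [-0.51  0.48  1.85 -1.03  0.71  1.84] 0.0
-40 110 [-0.51  0.4   1.84 -0.94  0.77  1.72] 0.0
-42 62 [-0.51  0.49  1.85 -1.04  0.73  1.85] 0.0287
-42 66 [-0.51  0.49  1.85 -1.04  0.73  1.85] 0.0248
-42 110 [-0.5   0.4   1.85 -1.    0.77  1.78] 0.0
```

View pics/w1c.png

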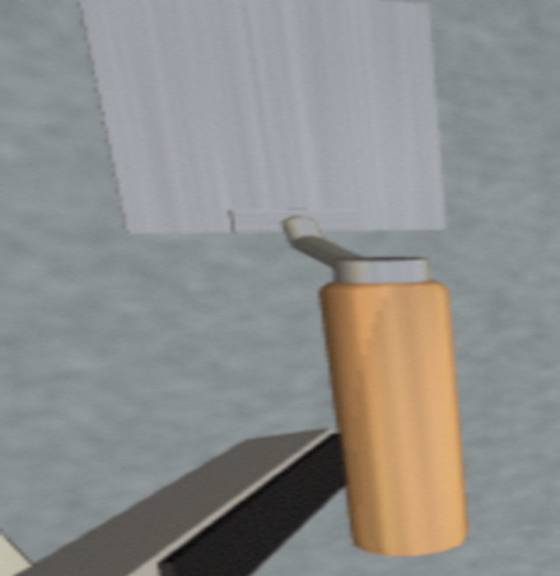

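Run:
```python
from plan import *
p,q=cur()
Q=Rtool(Rsp(0),-38);x=Q.as_matrix()[:,0];g=SP((446,-369.5,62.))
rows(p,q,[(g-90*x,Q,2),(g-25*x,Q,2),(g,Q,2)],4)
```

```text
6 [[[0.0056, 0.0016, -0.1663], [-0.0009, -0.0105, 0.0002]], [[-0.0054, 0.0025, -0.1662], [-0.0009, -0.0105, 0.0002]], [[0.1625, 0, 0], [0, 0, 0]], [[0.1625, 0.0001, 0.0001], [0, 0, 0]], [[0.0625, 0, 0], [0, 0, 0]], [[0.0625, 0, 0], [0, 0, 0]]]
end [ 446.  -369.5   62. ] [-0.31, -0.3101, 0.6355, -0.6355]
```

Call:
arm_command(
  rows=[
    [[0.0056, 0.0016, -0.1663], [-0.0009, -0.0105, 0.0002]],
    [[-0.0054, 0.0025, -0.1662], [-0.0009, -0.0105, 0.0002]],
    [[0.1625, 0, 0], [0, 0, 0]],
    [[0.1625, 0, 0], [0, 0, 0]],
    [[0.0625, 0, 0], [0, 0, 0]],
    [[0.0625, 0, 0], [0, 0, 0]],
    [[0, 0, 0], [0, 0, 0]],
  ],
)

```text
clock: 4.7
eef_pos: [448.3, -366.1, 63.4]
orientation: [0.309, 0.315, -0.631, 0.638]
force: [-0.3, 0.1, -0.4]
gripper_width: 94.1
```

```bash
python3 st.py
python3 - <<'E'
from h import *
T=wristT();np.save("T_w2.npy",T)
im=camera("wrist");cv2.imwrite("pics/w2.png",im[:,:,::-1])
E
```

```text
clock 4.7
qpos [-0.518  0.476  1.846 -0.959  0.699  1.761]
eef_pos [ 448.262 -366.107   63.424]
force [-0.3    0.098 -0.427]
ft_torque [ 0.332  0.126 -0.029]
gripper_width 94.119
[[0.006, 1.0, 0.012], [-0.61, 0.013, -0.792], [-0.793, -0.003, 0.61]]
```

View pics/w2.png

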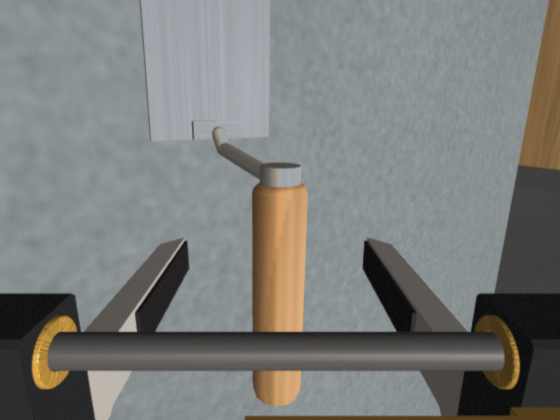

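Run:
```python
from plan import *
p,q=cur()
Q=Rtool(Rsp(0),-38);x=Q.as_matrix()[:,0];g=SP((446,-369.5,62.))
rows(p,q,[(g,Q,1)],4)
```

```text
1 [[[0.0181, -0.0125, 0.0081], [0.002, -0.0011, -0.001]]]
end [ 446.  -369.5   62. ] [0.3101, 0.3099, -0.6355, 0.6355]
```

Call:
arm_command(
  rows=[
    [[0.0181, -0.0125, 0.0081], [0.002, -0.0011, -0.001]],
    [[0, 0, 0], [0, 0, 0]],
  ],
)

```text
clock: 5.0
eef_pos: [445.9, -369.5, 61.9]
orientation: [-0.31, -0.31, 0.636, -0.635]
force: [-0.6, 0.6, -0.2]
gripper_width: 94.3
```

Call:
arm_command(
  rows=[
    [[0, 0, 0], [0, 0, 0]],
    [[0, 0, 0], [0, 0, 0]],
    [[0, 0, 0], [0, 0, 0]],
    [[0, 0, 0], [0, 0, 0]],
    [[0, 0, 0], [0, 0, 0]],
    [[0, 0, 0], [0, 0, 0]],
  ],
  hand=1,
  grip_force=60,
)

```text
clock: 5.75
eef_pos: [445.9, -369.5, 61.7]
orientation: [-0.31, -0.31, 0.636, -0.635]
force: [-0.0, 0.3, 0.8]
gripper_width: 37.2
```

```bash
python3 st.py
```

```text
clock 5.75
qpos [-0.523  0.481  1.847 -0.975  0.7    1.785]
eef_pos [ 445.892 -369.511   61.657]
force [-0.004  0.319  0.774]
ft_torque [0.304 0.163 0.015]
gripper_width 37.202
[[0.0, 1.0, -0.0], [-0.615, -0.0, -0.788], [-0.788, 0.0, 0.615]]
```

Call:
arm_command(
  rows=[
    [[0, 0, 0], [0, 0, 0]],
    [[0, 0, 0], [0, 0, 0]],
    [[0, 0, 0], [0, 0, 0]],
  ],
)

```text
clock: 6.12
eef_pos: [445.9, -369.5, 61.6]
orientation: [-0.31, -0.31, 0.636, -0.635]
force: [0.0, -0.5, -0.7]
gripper_width: 24.9
```

```bash
python3 st.py
```

```text
clock 6.125
qpos [-0.523  0.482  1.847 -0.975  0.7    1.785]
eef_pos [ 445.864 -369.505   61.582]
force [ 0.02  -0.491 -0.742]
ft_torque [ 0.264  0.106 -0.   ]
gripper_width 24.861
[[-0.0, 1.0, -0.0], [-0.615, -0.0, -0.788], [-0.788, 0.0, 0.615]]
```

```bash
cat >> kin.py <<'E'
TC=SP([567.,45.,4.]);TY=-5.1;TR=Rsp(TY)
A0=-38
OFF=SP([160.,0,-62.])
def tipose(x,y,z,pitch=0,roll=0,dyaw=0):
    """TCP pose so that tip at tray coords x,y, z above floor"""
    Rs=Rsp(TY+dyaw,pitch,roll);return TC+TR.apply([x,y,z])-Rs.apply(OFF),Rtool(Rs,A0)
def tipof(p,q):
    Rs=q*Rtool(R.identity(),A0).inv();t=TR.inv().apply(p+Rs.apply(OFF)-TC);e=Rs.as_euler("ZYX",degrees=True);e[0]-=TY;return t,e
E
python3 - <<'E'
from kin import *
pp,e=fitp();print(pp.round(1),e)
p,q=cur();print(tipof(p,q))
s=get_state()["qpos"]
a=tipose(8,-38,25,4)
w=[((p+[20,20,75]),Rtool(Rsp(0),-38),2),((500,-180,140),Rtool(Rsp(-2),-38),None),(a[0]+[0,0,30],a[1],None)]
for P,Q,n in w+[(a[0]-[0,0,25],a[1],1)]:
    s,r=ik(P,Q,s,pp);print(P.round(0),s.round(2),round(r,4))
rows(p,q,w,3)
P,Q=tipose(146,-38,0,4);s,r=ik(P,Q,s,pp);print(s.round(2),r)
E
```

```text
[221.9   0.  423.7 447.7  40.9  36.7 251.8] 0.15538458755361262
(array([  75.5587906 , -409.40320645,   -4.41308058]), array([ 5.09345507e+00, -1.65363454e-03,  2.18435210e-02]))
[ 466. -350.  137.] [-0.47  0.37  1.79 -0.83  0.84  1.63] 0.0Traceback (most recent call last):
  File "<stdin>", line 8, in <module>
AttributeError: 'tuple' object has no attribute 'round'. Did you mean: 'count'?
```

Run:
```python
from kin import *
pp,e=fitp()
p,q=cur()
s=get_state()["qpos"]
a=tipose(8,-38,25,4)
w=[((p+[10,10,75]),Rtool(Rsp(0),-38),3),(SP((490,-190,145.)),Rtool(Rsp(-2),-38),4),(a[0]+[0,0,30],a[1],4)]
for P,Q,n in w+[(a[0]-[0,0,25],a[1],1)]:
    s,r=ik(P,Q,s,pp);print(P.round(0),s.round(2),round(r,4))
rows(p,q,w,3)
P,Q=tipose(146,-38,0,4);s,r=ik(P,Q,s,pp);print(s.round(2),r)
```

```text
[ 456. -360.  137.] [-0.5   0.36  1.8  -0.83  0.82  1.61] 0.0
[ 490. -190.  145.] [-0.14  0.34  1.8  -0.78  1.06  1.88] 0.0
[417.  20. 132.] [ 0.3   0.32  1.87 -0.6   1.34  2.19] 0.0
[417.  20.  77.] [ 0.3   0.42  1.89 -0.62  1.24  2.26] 0.0
11 [[[-0.109, 0.017, 0.064], [0, 0, 0]], [[-0.109, 0.016, 0.064], [0, 0, 0]], [[-0.108, 0.017, 0.063], [0, 0, 0]], [[-0.139, 0.043, -0.16], [0.001, 0, -0.001]], [[-0.139, 0.04, -0.161], [0.001, 0, -0.001]], [[-0.139, 0.039, -0.161], [0.001, 0, -0.001]], [[-0.14, 0.037, -0.161], [0.001, 0, 0]], [[-0.147, -0.1, -0.215], [0, 0, -0.004]], [[-0.145, -0.103, -0.215], [0, 0, -0.003]], [[-0.142, -0.106, -0.214], [0, 0, -0.004]], [[-0.14, -0.109, -0.215], [0, 0, -0.003]]]
end [416.9  20.2 132.1] [-0.3014, -0.3185, 0.6722, -0.5965]
[ 0.21  0.65  1.52 -0.63  1.32  2.12] 3.774758283725532e-15
```

Call:
arm_command(
  rows=[
    [[-0.109, 0.017, 0.064], [0, 0, 0]],
    [[-0.109, 0.016, 0.064], [0, 0, 0]],
    [[-0.108, 0.017, 0.063], [0, 0, 0]],
    [[-0.139, 0.043, -0.16], [0.001, 0, -0.001]],
    [[-0.139, 0.04, -0.161], [0.001, 0, -0.001]],
    [[-0.139, 0.039, -0.161], [0.001, 0, -0.001]],
    [[-0.14, 0.037, -0.161], [0.001, 0, 0]],
    [[-0.147, -0.1, -0.215], [0, 0, -0.004]],
    [[-0.145, -0.103, -0.215], [0, 0, -0.003]],
    [[-0.142, -0.106, -0.214], [0, 0, -0.004]],
    [[-0.14, -0.109, -0.215], [0, 0, -0.003]],
    [[0, 0, 0], [0, 0, 0]],
  ],
)

```text
clock: 7.62
eef_pos: [416.4, 22.7, 131.8]
orientation: [-0.301, -0.319, 0.671, -0.598]
force: [-0.2, -1.1, -1.3]
gripper_width: 24.8
```

```bash
python3 st.py;  python3 - <<'E'
from kin import *
print(tipof(*cur()))
T=wristT();np.save("T_w3.npy",T)
im=camera("wrist");cv2.imwrite("pics/w3.png",im[:,:,::-1])
im=camera("top");cv2.imwrite("pics/t3.png",cv2.resize(im[110:280,120:440,::-1],None,fx=2.5,fy=2.5,interpolation=cv2.INTER_CUBIC))
p,q=cur();Rs=q*Rtool(R.identity(),A0).inv()
print(proj("wrist",p+Rs.apply([[160,38,-62],[160,-38,-62],[60,38,-62],[60,-38,-62]]),T).round(0).tolist())
print(proj("wrist",TC+TR.apply([[150,180,0],[150,-180,0],[150,0,14],[150,-100,14]]),T).round(0).tolist())
E
```

```text
clock 7.625
qpos [ 0.302  0.324  1.868 -0.602  1.34   2.191]
eef_pos [416.374  22.69  131.751]
force [-0.226 -1.08  -1.323]
ft_torque [0.503 0.212 0.014]
gripper_width 24.769
[[-0.105, 0.994, -0.021], [-0.61, -0.081, -0.788], [-0.785, -0.07, 0.615]]
(array([  7.2543998 , -34.55603297,  54.78057842]), array([ 0.42078231,  3.98544552, -0.07824766]))
[[127.0, -93.0], [265.0, -48.0], [147.0, 137.0], [266.0, 132.0]]
[[-1463.0, -1684.0], [343.0, -216.0], [70.0, -480.0], [267.0, -307.0]]
```

View pics/w3.png

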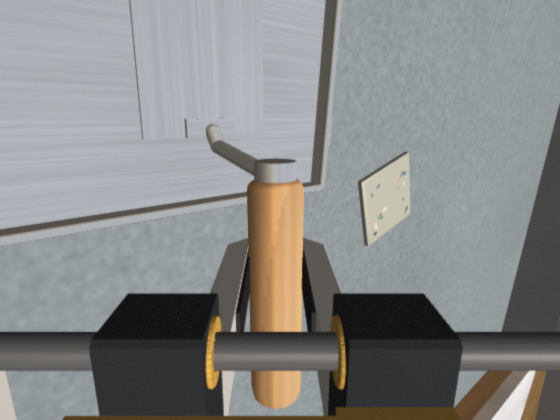

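View pics/t3.png

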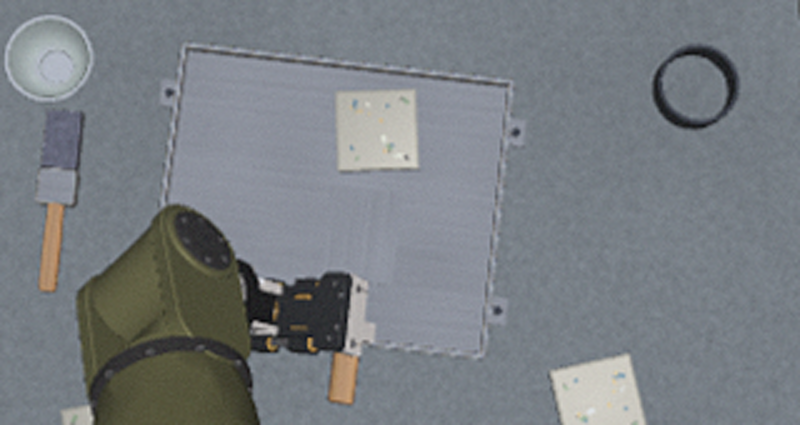

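Run:
```python
from h import *
T=np.load("T_w2.npy")
print(proj("wrist",np.array([[506,-331.5,0],[506,-407.5,0],[606,-331.5,0],[606,-407.5,0]]),T).round(0).tolist())
```

```text
[[151.0, 142.0], [268.0, 137.0], [134.0, -82.0], [269.0, -39.0]]
```

Run:
```python
from kin import *
p,q=cur()
a=tipose(8,-37,2,4)
rows(p,q,[(*a,3)],4)
```

```text
3 [[[0.0684, 0.0059, -0.0556], [0.0002, 0.0001, -0.0002]], [[0.0685, 0.0059, -0.0556], [0.0001, 0.0001, -0.0002]], [[0.0684, 0.006, -0.0555], [0.0002, 0.0001, -0.0002]]]
end [417.   21.2  79. ] [-0.3021, -0.3187, 0.6732, -0.5949]
```

Call:
arm_command(
  rows=[
    [[0.0684, 0.0059, -0.0556], [0.0002, 0.0001, -0.0002]],
    [[0.0685, 0.0059, -0.0556], [0.0001, 0.0001, -0.0002]],
    [[0.0684, 0.006, -0.0555], [0.0002, 0.0001, -0.0002]],
    [[0, 0, 0], [0, 0, 0]],
  ],
)

```text
clock: 8.22
eef_pos: [416.4, 20.7, 77.7]
orientation: [-0.301, -0.319, 0.674, -0.594]
force: [0.7, 0.5, -1.3]
gripper_width: 25.0
```

```bash
python3 st.py;  python3 - <<'E'
from kin import *
print(tipof(*cur()))
p,q=cur(); print((q.inv().apply([0,0,-1])/200).round(5))
print((q.inv().apply(TR.apply([10,0,0]))/200).round(5))
E
```

```text
clock 8.225
qpos [ 0.296  0.423  1.89  -0.619  1.244  2.263]
eef_pos [416.398  20.701  77.677]
force [ 0.706  0.452 -1.305]
ft_torque [0.412 0.112 0.035]
gripper_width 24.96
[[-0.113, 0.993, -0.027], [-0.609, -0.091, -0.788], [-0.785, -0.072, 0.615]]
(array([  7.2709512 , -37.99398228,   0.31000095]), array([-0.12400718,  4.13167136, -0.06256515]))
[ 0.00393  0.00036 -0.00307]
[-0.0029   0.04987  0.00214]
```

Call:
arm_command(
  rows=[
    [[0.0039, 0.0004, -0.0031], [0, 0, 0]],
    [[0, 0, 0], [0, 0, 0]],
  ],
)

```text
clock: 8.48
eef_pos: [417.1, 21.2, 78.4]
orientation: [-0.303, -0.318, 0.673, -0.595]
force: [-0.3, -0.4, -1.3]
gripper_width: 24.9
```

```bash
python3 st.py | egrep "eef|forc|ft"
```

```text
eef_pos [417.142  21.228  78.411]
force [-0.253 -0.432 -1.321]
ft_torque [ 0.501  0.18  -0.024]
```

Call:
arm_command(
  rows=[
    [[0.0039, 0.0004, -0.0031], [0, 0, 0]],
    [[0, 0, 0], [0, 0, 0]],
  ],
)

```text
clock: 8.72
eef_pos: [417.0, 21.2, 77.3]
orientation: [-0.303, -0.318, 0.673, -0.595]
force: [0.5, 0.2, -1.1]
gripper_width: 24.8
```

```bash
python3 st.py | egrep "eef|forc|ft"
```

```text
eef_pos [417.039  21.172  77.264]
force [ 0.519  0.181 -1.125]
ft_torque [ 0.211  0.086 -0.125]
```

Call:
arm_command(
  rows=[
    [[0.0039, 0.0004, -0.0031], [0, 0, 0]],
    [[0, 0, 0], [0, 0, 0]],
  ],
)

```text
clock: 8.98
eef_pos: [417.0, 21.2, 76.1]
orientation: [-0.302, -0.318, 0.674, -0.595]
force: [-1.2, -1.2, 0.1]
gripper_width: 24.6
```

```bash
python3 st.py | egrep "eef|forc|ft"
```

```text
eef_pos [416.971  21.163  76.12 ]
force [-1.236 -1.167  0.149]
ft_torque [ 0.222  0.171 -0.169]
```

Call:
arm_command(
  rows=[
    [[0.0039, 0.0004, -0.0031], [0, 0, 0]],
    [[0, 0, 0], [0, 0, 0]],
  ],
)

```text
clock: 9.22
eef_pos: [417.0, 21.1, 75.1]
orientation: [-0.302, -0.319, 0.674, -0.594]
force: [-1.5, -0.8, 1.5]
gripper_width: 24.6
```

```bash
python3 st.py | egrep "eef|forc|ft"
```

```text
eef_pos [416.966  21.148  75.079]
force [-1.506 -0.758  1.539]
ft_torque [ 0.107  0.131 -0.271]
```

Call:
arm_command(
  rows=[
    [[0.0039, 0.0004, -0.0031], [0, 0, 0]],
    [[-0.0015, 0.0249, 0.0011], [0, 0, 0]],
    [[-0.0015, 0.0249, 0.0011], [0, 0, 0]],
    [[-0.0015, 0.0249, 0.0011], [0, 0, 0]],
  ],
)

```text
clock: 9.72
eef_pos: [432.4, 19.9, 74.2]
orientation: [-0.302, -0.319, 0.674, -0.594]
force: [-0.8, 0.4, -0.4]
gripper_width: 25.0
```

```bash
python3 st.py | egrep "eef|forc|ft"; python3 -c "
from kin import *
print(tipof(*cur()))"
```

```text
eef_pos [432.378  19.852  74.164]
force [-0.817  0.397 -0.434]
ft_torque [ 0.204  0.279 -0.185]
(array([ 23.45259451, -37.25006219,  -2.80183245]), array([-0.0886202,  3.9835482,  0.0054485]))
```

Call:
arm_command(
  rows=[
    [[0, 0, 0], [0, 0, 0]],
  ],
)

```text
clock: 9.85
eef_pos: [432.5, 19.9, 74.2]
orientation: [-0.303, -0.318, 0.673, -0.595]
force: [1.2, -0.9, -0.1]
gripper_width: 24.5
```

```bash
python3 st.py | egrep "eef|forc|ft"
python3 - <<'E'
from h import *
T=wristT();np.save("T_w4.npy",T)
im=camera("wrist");cv2.imwrite("pics/w4.png",im[:,:,::-1])
im=camera("scene");cv2.imwrite("pics/s4.png",cv2.resize(im[170:330,190:400,::-1],None,fx=3.5,fy=3.5,interpolation=cv2.INTER_CUBIC))
E
```

```text
eef_pos [432.52   19.854  74.151]
force [ 1.178 -0.896 -0.07 ]
ft_torque [ 0.262 -0.218  0.097]
```

View pics/w4.png

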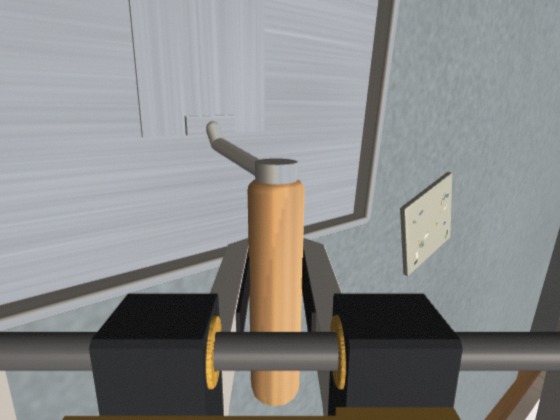

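View pics/s4.png

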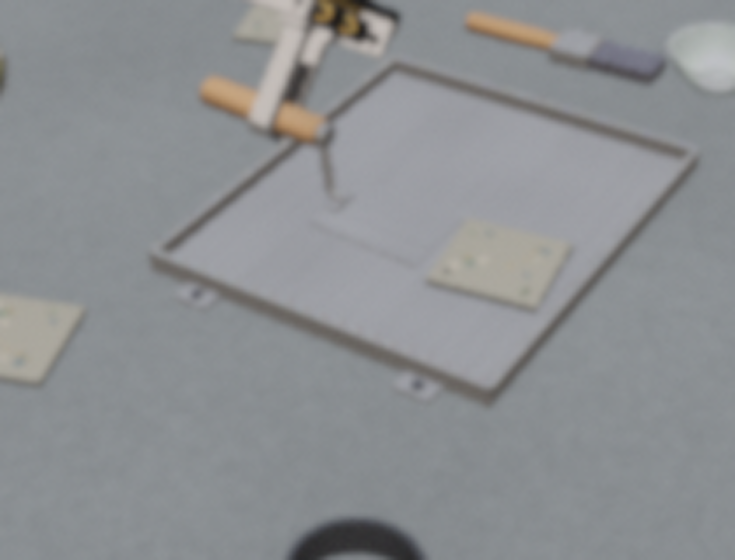

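Call:
arm_command(
  rows=[
    [[0, 0, 0], [0, 0, -0.002]],
    [[-0.0016, 0.0249, 0.0013], [0, 0, 0]],
    [[-0.0016, 0.0249, 0.0013], [0, 0, 0]],
    [[0, 0, 0], [0, 0, 0]],
  ],
)

```text
clock: 10.45
eef_pos: [442.4, 18.8, 74.2]
orientation: [-0.301, -0.32, 0.677, -0.59]
force: [0.6, 0.3, -0.2]
gripper_width: 25.1
```

```bash
python3 st.py | egrep "eef|forc|ft"; python3 -c "
from kin import *
print(tipof(*cur()))"
```

```text
eef_pos [442.406  18.833  74.184]
force [ 0.558  0.301 -0.201]
ft_torque [ 0.148 -0.38   0.187]
(array([ 32.8413799 , -38.57695762,  -4.21908985]), array([-0.52449084,  4.51501857, -0.02066992]))
```

```bash
cat > ft.py <<'E'
from kin import *
F=[];t=[]
for i in range(5):
    s=get_state();F.append(np.r_[s["force"],s["ft_torque"]])
    if i<4: camera("scene")
F=np.array(F);print("F",F.mean(0).round(2),"sd",F.std(0).round(2),get_state()["clock"])
print(*[x.round(2) for x in tipof(*cur())])
E
python3 ft.py
```

```text
F [ 1.27 -0.28 -0.15  0.18 -0.36  0.16] sd [0.49 0.44 0.4  0.04 0.02 0.04] 10.65
[ 32.42 -38.56  -4.21] [-0.52  4.53 -0.03]
```

Call:
arm_command(
  rows=[
    [[0.0078, 0.0008, -0.0062], [0, 0, 0]],
    [[-0.0016, 0.0249, 0.0013], [0, 0, 0]],
    [[-0.0016, 0.0249, 0.0013], [0, 0, 0]],
    [[-0.0016, 0.0249, 0.0013], [0, 0, 0]],
  ],
)

```text
clock: 11.15
eef_pos: [457.1, 17.4, 72.3]
orientation: [-0.3, -0.32, 0.677, -0.59]
force: [-3.3, 0.4, 2.9]
gripper_width: 24.7
```

```bash
python3 ft.py
```

```text
F [ 0.33 -0.11  1.68  0.06 -0.28  0.03] sd [2.35 0.59 0.85 0.06 0.36 0.24] 11.35
[ 47.94 -38.57  -6.02] [-0.5   4.48 -0.01]
```

Call:
arm_command(
  rows=[
    [[-0.0016, 0.0249, 0.0013], [0, 0, 0]],
    [[-0.0016, 0.0249, 0.0013], [0, 0, 0]],
    [[-0.0016, 0.0249, 0.0013], [0, 0, 0]],
    [[-0.0016, 0.0249, 0.0013], [0, 0, 0]],
    [[-0.0016, 0.0249, 0.0013], [0, 0, 0]],
    [[-0.0016, 0.0249, 0.0013], [0, 0, 0]],
  ],
)

```text
clock: 12.1
eef_pos: [487.0, 14.3, 72.3]
orientation: [-0.3, -0.32, 0.677, -0.59]
force: [-4.0, 0.7, 3.4]
gripper_width: 24.5
```

```bash
python3 -c "
from kin import *
s=get_state();print(s['force'],s['ft_torque']);print(tipof(*cur()))
T=wristT();print(proj('wrist',TC+TR.apply([[150,-80,0],[150,-80,14],[150,0,14]]),T))
cv2.imwrite('pics/w5.png',camera('wrist')[:,:,::-1])
im=camera('scene');cv2.imwrite('pics/s5.png',cv2.resize(im[170:330,190:400,::-1],None,fx=3.5,fy=3.5,interpolation=cv2.INTER_CUBIC))"
```

```text
[-4.01367581  0.69643945  3.41826765] [-0.03379829  0.40743773 -0.47520861]
(array([ 77.56092452, -39.15068893,  -6.16780715]), array([-0.53901876,  4.55659829, -0.03475671]))
[[ 277.25362828 -223.06648228]
 [ 295.99322852 -241.21608472]
 [ 113.00854895 -378.6648711 ]]
```

View pics/s5.png

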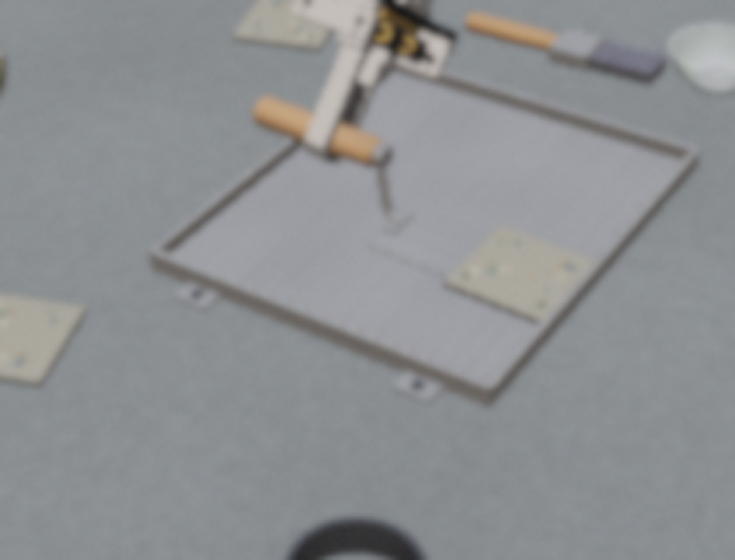

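View pics/w5.png

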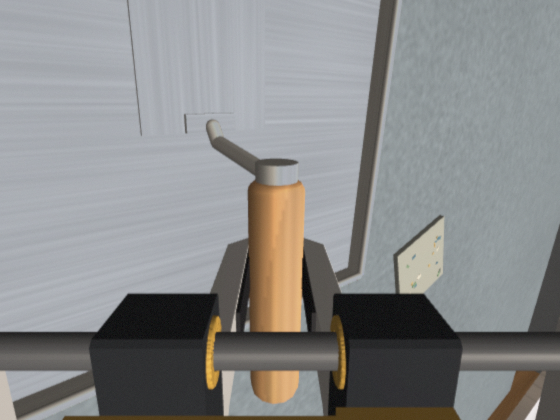

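Call:
arm_command(
  rows=[
    [[-0.0016, 0.0249, 0.0013], [0, 0, 0]],
    [[-0.0016, 0.0249, 0.0013], [0, 0, 0]],
    [[-0.0016, 0.0249, 0.0013], [0, 0, 0]],
    [[-0.0016, 0.0249, 0.0013], [0, 0, 0]],
  ],
)

```text
clock: 12.7
eef_pos: [506.8, 12.4, 72.4]
orientation: [-0.3, -0.32, 0.677, -0.59]
force: [-4.0, -0.2, 3.2]
gripper_width: 24.6
```

```bash
python3 -c "
from kin import *
s=get_state();print(s['force'],s['ft_torque']);print(tipof(*cur()))
im=camera('scene');cv2.imwrite('pics/s6.png',cv2.resize(im[170:330,190:400,::-1],None,fx=3.5,fy=3.5,interpolation=cv2.INTER_CUBIC))"
```

```text
[-3.98697088 -0.20837536  3.23020158] [-0.0157384   0.35470711 -0.47981197]
(array([ 97.52784053, -39.32826393,  -6.14046397]), array([-0.53676961,  4.55981641, -0.03337231]))
```

View pics/s6.png

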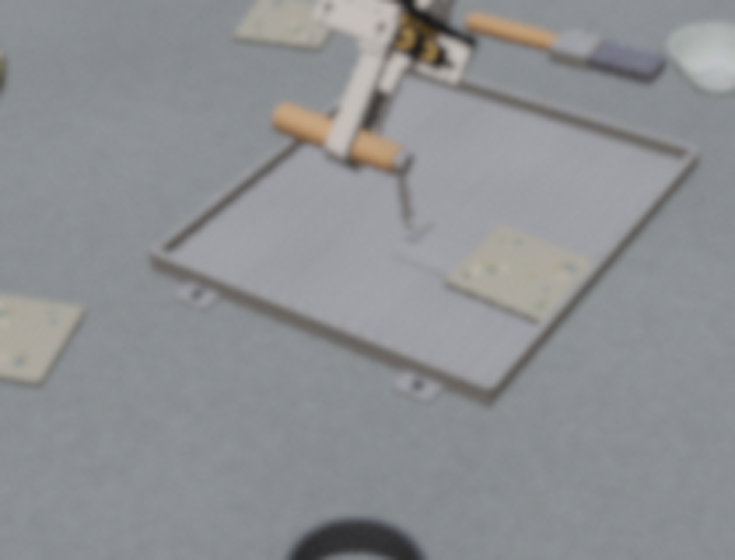

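Call:
arm_command(
  rows=[
    [[-0.0016, 0.0249, 0.0013], [0, 0, 0]],
    [[-0.0016, 0.0249, 0.0013], [0, 0, 0]],
    [[-0.0016, 0.0249, 0.0013], [0, 0, 0]],
    [[-0.0016, 0.0249, 0.0013], [0, 0, 0]],
    [[-0.0016, 0.0249, 0.0013], [0, 0, 0]],
    [[-0.0016, 0.0249, 0.0013], [0, 0, 0]],
    [[-0.0016, 0.0249, 0.0013], [0, 0, 0]],
  ],
)

```text
clock: 13.62
eef_pos: [541.3, 8.9, 72.5]
orientation: [-0.3, -0.321, 0.678, -0.59]
force: [-6.7, 1.3, 5.0]
gripper_width: 24.6
```

```bash
python3 -c "
from kin import *
s=get_state();print(s['force'],s['ft_torque']);print(tipof(*cur()))"
```

```text
[-6.72194829  1.3178471   5.03166095] [-0.15028834  0.78226239 -0.78212627]
(array([132.09865211, -39.85934979,  -6.13941169]), array([-0.56123514,  4.60413597, -0.05483505]))
```

Call:
arm_command(
  rows=[
    [[-0.0032, 0.0248, 0.0025], [0, 0, 0]],
    [[-0.0016, 0.0249, 0.0013], [0, 0, 0]],
  ],
)

```text
clock: 13.88
eef_pos: [551.2, 7.8, 72.9]
orientation: [-0.3, -0.321, 0.678, -0.59]
force: [-6.0, 0.4, 3.9]
gripper_width: 24.7
```

```bash
python3 -c "
from kin import *
s=get_state();print(s['force'],s['ft_torque']);print(tipof(*cur()))
im=camera('top');cv2.imwrite('pics/t7.png',cv2.resize(im[120:260,170:350,::-1],None,fx=4,fy=4,interpolation=cv2.INTER_CUBIC))
im=camera('scene');cv2.imwrite('pics/s7.png',cv2.resize(im[170:330,190:400,::-1],None,fx=3.5,fy=3.5,interpolation=cv2.INTER_CUBIC))
im=camera('wrist');cv2.imwrite('pics/w7.png',im[:,:,::-1])"
```

```text
[-6.0184296   0.35026565  3.89796932] [-0.11619387  0.75979058 -0.78512422]
(array([142.09696901, -39.98464602,  -5.75726324]), array([-0.56263789,  4.60826521, -0.05214056]))
```

View pics/s7.png

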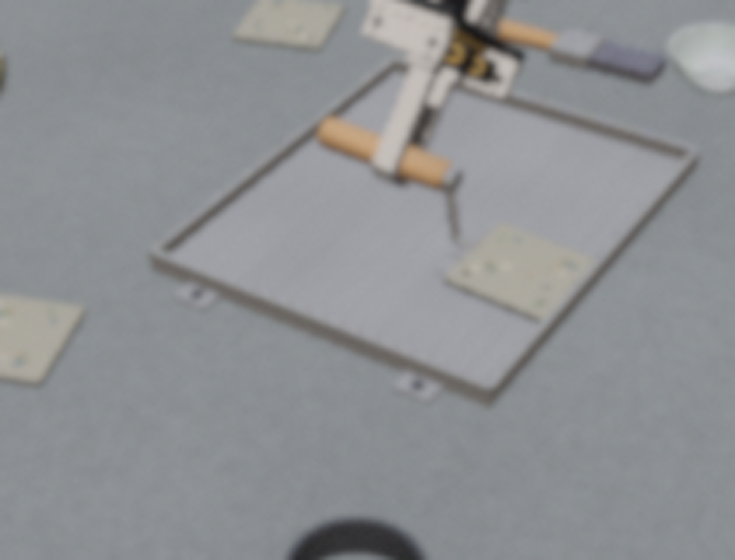

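View pics/w7.png

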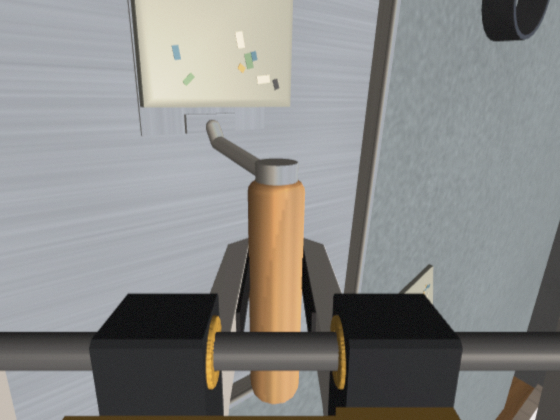

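View pics/t7.png

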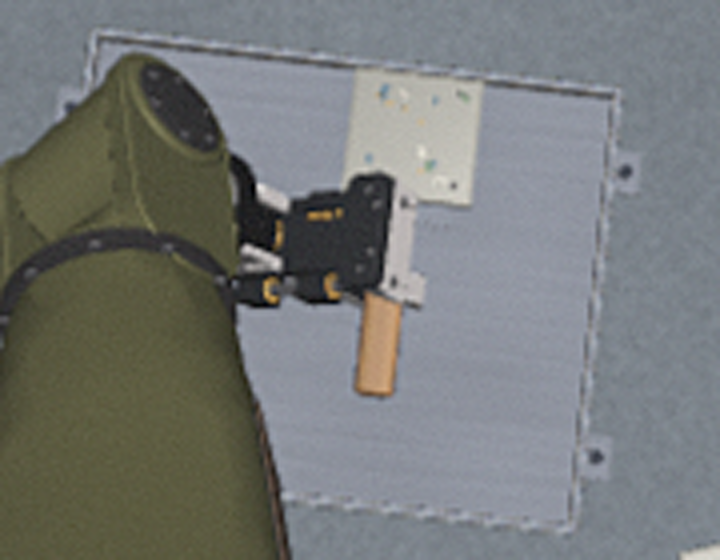

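Run:
```python
from kin import *
p,q=cur()
rows(p,q,[(*tipose(138,-40,4,4.3),3),(*tipose(128,-40,42,1.5),5)],4)
```

```text
8 [[[-0.0095, -0.0093, 0.011], [-0.0002, 0, 0.0005]], [[-0.0094, -0.0094, 0.0109], [-0.0003, 0, 0.0004]], [[-0.0095, -0.0093, 0.011], [-0.0002, 0, 0.0005]], [[-0.0231, -0.0157, 0.018], [0.0009, 0, 0.0012]], [[-0.0231, -0.0153, 0.0181], [0.001, 0, 0.0012]], [[-0.0233, -0.0151, 0.0182], [0.0009, 0, 0.0013]], [[-0.0235, -0.0148, 0.0183], [0.001, 0, 0.0012]], [[-0.0235, -0.0145, 0.0183], [0.0009, 0, 0.0012]]]
end [533.2   7.9 112.2] [-0.3154, -0.3047, 0.667, -0.6023]
```

Call:
arm_command(
  rows=[
    [[-0.0095, -0.0093, 0.011], [-0.0002, 0, 0.0005]],
    [[-0.0094, -0.0094, 0.0109], [-0.0003, 0, 0.0004]],
    [[-0.0095, -0.0093, 0.011], [-0.0002, 0, 0.0005]],
    [[-0.0231, -0.0157, 0.018], [0.0009, 0, 0.0012]],
    [[-0.0231, -0.0153, 0.0181], [0.001, 0, 0.0012]],
    [[-0.0233, -0.0151, 0.0182], [0.0009, 0, 0.0013]],
    [[-0.0235, -0.0148, 0.0183], [0.001, 0, 0.0012]],
    [[-0.0235, -0.0145, 0.0183], [0.0009, 0, 0.0012]],
    [[0, 0, 0], [0, 0, 0]],
  ],
)

```text
clock: 15.15
eef_pos: [532.9, 8.0, 112.8]
orientation: [-0.316, -0.305, 0.667, -0.602]
force: [-0.3, -0.1, -2.4]
gripper_width: 24.5
```

```bash
python3 st.py; python3 -c "
from kin import *
print(tipof(*cur()))
im=camera('scene');cv2.imwrite('pics/s8.png',cv2.resize(im[150:330,190:400,::-1],None,fx=3.5,fy=3.3,interpolation=cv2.INTER_CUBIC))
im=camera('wrist');cv2.imwrite('pics/w8.png',im[:,:,::-1])"
```

```text
clock 15.15
qpos [ 0.222  0.539  1.597 -0.641  1.322  2.137]
eef_pos [532.875   8.034 112.795]
force [-0.273 -0.137 -2.361]
ft_torque [0.552 0.329 0.05 ]
gripper_width 24.461
[[-0.075, 0.996, -0.054], [-0.611, -0.089, -0.787], [-0.788, -0.026, 0.615]]
(array([127.63393529, -39.81951349,  42.66617989]), array([0.00446841, 1.48613415, 0.02015941]))
```

View pics/s8.png

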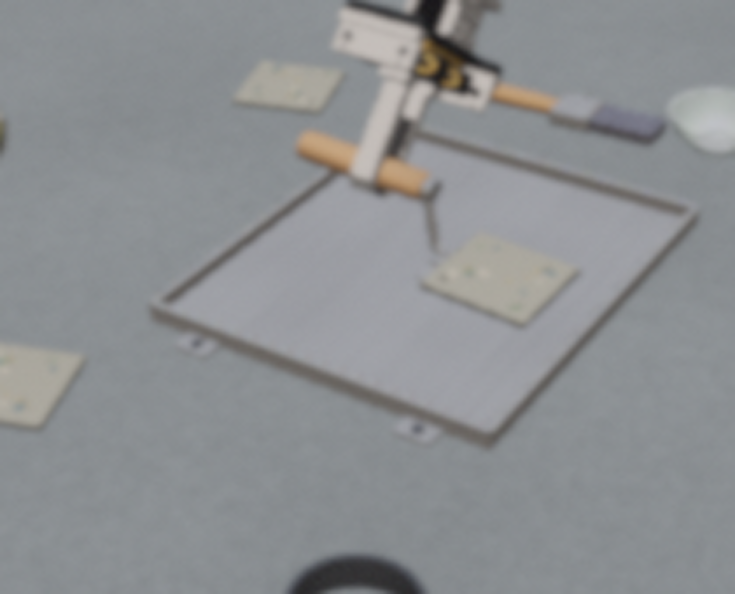

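View pics/w8.png

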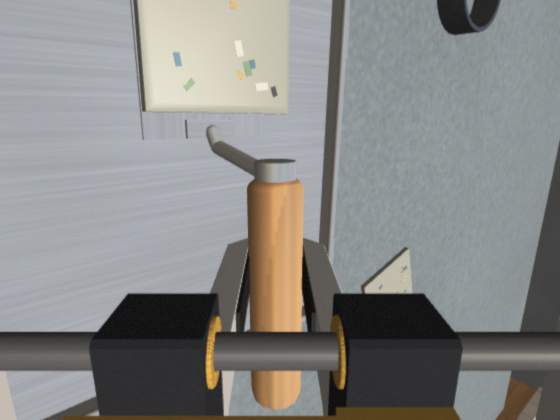

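```bash
cat > sim.py <<'E'
import numpy as np
m=.082;W,H=.09,.010;bw,bh=.0045,.0022
V0=np.array([[-W/2,-H/2+bh],[-W/2+bw,-H/2],[W/2-bw,-H/2],[W/2,-H/2+bh],[W/2,H/2-bh],[W/2-bw,H/2],[-W/2+bw,H/2],[-W/2,H/2-bh]])
I=m*(W*W+H*H)/12
Nn=np.array([[V0[(i+1)%8][1]-V0[i][1],-(V0[(i+1)%8][0]-V0[i][0])] for i in range(8)]);Nn/=np.linalg.norm(Nn,axis=1)[:,None]
dd=(Nn*V0).sum(1)
def rot(a):c,s=np.cos(a),np.sin(a);return np.array([[c,-s],[s,c]])
def run(traj,mu=.6,muf=.4,off=.004,T=2.2,dt=5e-5,verbose=False,k=8e3,c=4.):
    # coords (s,z); downhill +s ; roll phi clockwise: angle=-phi
    def pose(t):
        phi,ps,pz=traj(t);return -phi,np.array([ps,pz])
    a,P=pose(0)
    # blade local: pivot at lower right corner (0,0); spans s -.076..0, z 0...0015
    B=np.array([[-.076,0],[0,0],[0,.0015],[-.076,.0015]])
    x=P+np.array([-.038+off,.0015+H/2]);v=np.zeros(2);th=0.;w=0.;maxfb=maxff=0;log=[]
    e=1e-5
    for n in range(int(T/dt)):
        t=n*dt
        a,P=pose(t);a2,P2=pose(t+e);wa=(a2-a)/e;vP=(P2-P)/e;Rb=rot(a);Rt=rot(th)
        F=np.array([0,-m*9.81]);tau=0.
        Vw=x+V0@Rt.T;fb=ff=0
        def con(pt,nrm,pen,vs,mu):
            nonlocal F,tau
            r=pt-x;vr=v+w*np.array([-r[1],r[0]])-vs;vn=vr@nrm
            fn=max(0,k*pen-c*vn);tg=np.array([-nrm[1],nrm[0]]);vt=vr@tg
            f=fn*nrm-mu*fn*np.tanh(vt/.004)*tg
            F=F+f;tau+=r[0]*f[1]-r[1]*f[0];return fn
        for p in Vw:
            if p[1]<0: ff+=con(p,np.array([0,1.]),-p[1],np.zeros(2),muf)
            l=(p-P)@Rb
            if -.076<l[0]<0 and 0<l[1]<.0015:
                pens=[(.0015-l[1],np.array([0,1.])),(l[1],np.array([0,-1.])),(-l[0],np.array([1.,0])),(l[0]+.076,np.array([-1.,0]))]
                # prefer by side of com
                lc=(x-P)@Rb
                j=0 if lc[1]>0 else 1
                pen,nl=pens[j];r=p-P
                fb+=con(p,Rb@nl,pen,vP+wa*np.array([-r[1],r[0]]),mu)
        for bl in B:
            p=P+Rb@bl;l=(p-x)@Rt;g=Nn@l-dd
            if (g<0).all():
                i=np.argmax(g);nw=-(Rt@Nn[i]);r=p-P
                fb+=con(p,nw,-g[i],vP+wa*np.array([-r[1],r[0]]),mu)
        v=v+F/m*dt;w+=tau/I*dt;x=x+v*dt;th+=w*dt
        maxfb=max(maxfb,fb);maxff=max(maxff,ff)
        if n%int(.05/dt)==0: log.append((t,np.degrees(-a),P*1000,x*1000,np.degrees(th),fb,ff))
    if verbose:
        for l in log: print("%.2f phi %.0f P %s x %s th %.0f fb %.1f ff %.1f"%(l[0],l[1],l[2].round(0),l[3].round(0),l[4],l[5],l[6]))
    return round(np.degrees(th),0),(x*1000).round(0),round(maxfb,1),round(maxff,1)
E
cat > try1.py <<'E'
from sim import *
def mk(z0,z1,s1,phiend,rate=85,ret=0,zlate=None):
    def tr(t):
        t=t-.1
        if t<0: return 0.,0.,z0
        tt=max(0,t-.06) if t>.12 else t*t/.24
        phi=min(rate*tt,phiend);f=phi/phiend
        hold=max(0,t-.06-phiend/rate)
        # pivot height goes z0->z1 by f=.5
        g=min(1,f/.5)
        z=z0+(z1-z0)*g
        if zlate is not None and f>.75: z=z1+(zlate-z1)*(f-.75)/.25
        return np.radians(phi),s1*f,z
    return tr
if __name__=="__main__":
    import sys
    for z0,z1,s1,pe,zl in [(.03,.01,0,90,None),(.03,.01,0,95,.018),(.03,.02,0,90,None),(.04,.04,0,90,None),(.03,.01,.03,95,.018),(.03,.01,.06,95,.018),(.03,.01,-.03,95,.018)]:
        print(z0,z1,s1,pe,zl,[run(mk(z0,z1,s1,pe,zlate=zl),mu=mu,muf=mf,T=2,dt=1e-4) for mu,mf in ((.47,.3),(.47,.6),(.7,.3),(.7,.6))],flush=True)
E
time timeout 550 python3 try1.py
```

```text
0.03 0.01 0 90 None [(np.float64(0.0), array([50.,  5.]), np.float64(1.4), np.float64(12.8)), (np.float64(-75.0), array([17., 44.]), np.float64(1.4), np.float64(4.1)), (np.float64(-72.0), array([19., 43.]), np.float64(1.4), np.float64(2.9)), (np.float64(-180.0), array([70.,  6.]), np.float64(1.4), np.float64(23.4))]
0.03 0.01 0 95 0.018 [(np.float64(0.0), array([50.,  5.]), np.float64(1.7), np.float64(12.2)), (np.float64(-78.0), array([20., 45.]), np.float64(1.4), np.float64(4.2)), (np.float64(-75.0), array([22., 44.]), np.float64(1.4), np.float64(3.1)), (np.float64(-180.0), array([70.,  5.]), np.float64(1.4), np.float64(23.5))]
0.03 0.02 0 90 None [(np.float64(0.0), array([53.,  5.]), np.float64(1.8), np.float64(12.8)), (np.float64(-69.0), array([21., 43.]), np.float64(1.4), np.float64(5.7)), (np.float64(0.0), array([48.,  5.]), np.float64(1.5), np.float64(17.2)), (np.float64(-77.0), array([16., 44.]), np.float64(1.4), np.float64(5.8))]
0.04 0.04 0 90 None [(np.float64(-0.0), array([53.,  5.]), np.float64(4.3), np.float64(18.1)), (np.float64(-62.0), array([25., 41.]), np.float64(2.2
[... 495 characters left out ...]
6))]
0.03 0.01 0.06 95 0.018 [(np.float64(-0.0), array([98.,  5.]), np.float64(1.5), np.float64(12.2)), (np.float64(-180.0), array([112.,   5.]), np.float64(1.4), np.float64(24.3)), (np.float64(-180.0), array([130.,   5.]), np.float64(1.4), np.float64(23.0)), (np.float64(-180.0), array([112.,   5.]), np.float64(1.4), np.float64(24.0))]
0.03 0.01 -0.03 95 0.018 [(np.float64(0.0), array([27.,  5.]), np.float64(1.7), np.float64(12.1)), (np.float64(-66.0), array([-2., 42.]), np.float64(1.4), np.float64(4.2)), (np.float64(-69.0), array([-4., 43.]), np.float64(1.4), np.float64(3.1)), (np.float64(-74.0), array([-7., 44.]), np.float64(1.4), np.float64(3.6))]
real	2m15.863s
user	2m1.975s
sys	0m0.256s
```

```bash
which gcc cc clang; nproc; python3 -c "import numba"
```

```text
4which: no gcc in (/usr/local/sbin:/usr/local/bin:/usr/sbin:/usr/bin:/sbin:/bin)
which: no cc in (/usr/local/sbin:/usr/local/bin:/usr/sbin:/usr/bin:/sbin:/bin)
which: no clang in (/usr/local/sbin:/usr/local/bin:/usr/sbin:/usr/bin:/sbin:/bin)
Traceback (most recent call last):
ModuleNotFoundError: No module named 'numba'
```

```bash
cat > bsim.py <<'E'
import numpy as np
from sim import V0,Nn,dd,m,I,H
from scipy.ndimage import gaussian_filter1d
DT=1e-4
def knots(phi,s,z,lag=.03):
    """phi deg, s,z mm lists at 1/8 s knots -> dense arrays"""
    n=len(phi);t=np.arange(0,(n-1)*.125,DT);kt=np.arange(n)*.125
    f=lambda a,sc:gaussian_filter1d(np.interp(t,kt,a),lag/DT,mode="nearest")*sc
    return f(phi,np.pi/180),f(s,.001),f(z,.001)
def cross(w,r): return np.stack([-w*r[...,1],w*r[...,0]],-1)
def brun(trs,mu,muf,off,k=8e3,c=4.,snap=None):
    N=len(trs);A=-np.array([t[0] for t in trs]).T;PS=np.array([t[1] for t in trs]).T;PZ=np.array([t[2] for t in trs]).T
    T=A.shape[0];B=np.array([[-.076,0],[0,0],[0,.0015],[-.076,.0015]])
    mu=np.asarray(mu)[:,None];muf=np.asarray(muf)[:,None]
    x=np.stack([PS[0]-.038+off,PZ[0]+.0015+H/2],-1);v=np.zeros((N,2));th=np.zeros(N);w=np.zeros(N)
    mb=np.zeros(N);mf=np.zeros(N);log=[]
    for n in range(T-1):
        a=A[n];P=np.stack([PS[n],PZ[n]],-1);wa=(A[n+1]-a)/DT;vP=(np.stack([PS[n+1],PZ[n+1]],-1)-P)/DT
        ca,sa=np.cos(a)[:,None],np.sin(a)[:,None];ct,st=np.cos(th)[:,None],np.sin(th)[:,None]
        rv=np.stack([ct*V0[:,0]-st*V0[:,1],st*V0[:,0]+ct*V0[:,1]],-1);Vw=x[:,None]+rv
        vv=v[:,None]+cross(w[:,None],rv)
        # floor
        pen=-Vw[...,1];fn=np.where(pen>0,np.maximum(0,k*pen-c*vv[...,1]),0);ft=-muf*fn*np.tanh(vv[...,0]/.004)
        f1=np.stack([ft,fn],-1);F=f1.sum(1);tau=(rv[...,0]*f1[...,1]-rv[...,1]*f1[...,0]).sum(1);ff=fn.sum(1)
        # tile verts vs blade
        d=Vw-P[:,None];l0=d[...,0]*ca+d[...,1]*sa;l1=-d[...,0]*sa+d[...,1]*ca
        dc=x-P;lc=(-dc[:,0]*sa[:,0]+dc[:,1]*ca[:,0])[:,None];up=np.where(lc>0,1,-1)
        ins=(l0>-.076)&(l0<0)&(l1>0)&(l1<.0015)
        pen=np.where(ins,np.where(up>0,.0015-l1,l1),0)
        nx,nz=-sa*up,ca*up
        vr=vv-vP[:,None]-cross(wa[:,None],d)
        vn=vr[...,0]*nx+vr[...,1]*nz;vt=-vr[...,0]*nz+vr[...,1]*nx
        fn=np.where(ins,np.maximum(0,k*pen-c*vn),0);ft=-mu*fn*np.tanh(vt/.004)
        f2=np.stack([fn*nx-ft*nz,fn*nz+ft*nx],-1);F=F+f2.sum(1);tau+=(rv[...,0]*f2[...,1]-rv[...,1]*f2[...,0]).sum(1);fb=fn.sum(1)
        # blade verts vs tile
        db=np.stack([ca*B[:,0]-sa*B[:,1],sa*B[:,0]+ca*B[:,1]],-1);pw=P[:,None]+db;r=pw-x[:,None]
        q0=r[...,0]*ct+r[...,1]*st;q1=-r[...,0]*st+r[...,1]*ct
        g=q0[...,None]*Nn[:,0]+q1[...,None]*Nn[:,1]-dd;gm=g.max(-1);i=g.argmax(-1);ins=gm<0
        nl=Nn[i];nx=-(ct*nl[...,0]-st*nl[...,1]);nz=-(st*nl[...,0]+ct*nl[...,1])
        vr=v[:,None]+cross(w[:,None],r)-vP[:,None]-cross(wa[:,None],db)
        vn=vr[...,0]*nx+vr[...,1]*nz;vt=-vr[...,0]*nz+vr[...,1]*nx
        fn=np.where(ins,np.maximum(0,-k*gm-c*vn),0);ft=-mu*fn*np.tanh(vt/.004)
        f3=np.stack([fn*nx-ft*nz,fn*nz+ft*nx],-1);F=F+f3.sum(1);tau+=(r[...,0]*f3[...,1]-r[...,1]*f3[...,0]).sum(1);fb+=fn.sum(1)
        F[:,1]-=m*9.81
        v+=F/m*DT;w+=tau/I*DT;x=x+v*DT;th=th+w*DT;mb=np.maximum(mb,fb);mf=np.maximum(mf,ff)
        if snap is not None and n%500==0: j=snap;log.append((n*DT,np.degrees(-a[j]),P[j]*1e3,x[j]*1e3,np.degrees(th[j])))
    for l in log: print("%.2f phi %.0f P %s x %s th %.0f"%(l[0],l[1],l[2].round(0),l[3].round(0),l[4]))
    return np.degrees(th),x*1e3,mb,mf
CASES=[(mu,mf,o) for mu in (.42,.55,.72) for mf in (.2,.35,.6) for o in (.0,.007)]
def evalp(plist):
    trs=[];mu=[];mf=[];of=[]
    for tr in plist:
        for a,b,o in CASES: trs.append(tr);mu.append(a);mf.append(b);of.append(o)
    th,x,mb,ff=brun(trs,mu,mf,np.array(of));n=len(CASES)
    return th.reshape(-1,n),x.reshape(-1,n,2),mb.reshape(-1,n),ff.reshape(-1,n)
E
cat > opt1.py <<'E'
from bsim import *
import itertools,time
from multiprocessing import Pool
def traj(z0,zlow,phis,vs,s1,pe,zend,NT=17):
    phi=[0];s=[0];z=[z0]
    for i in range(NT-1):
        phi.append(min(phi[-1]+10.6,pe))
        s.append(min(s[-1]+(vs if phi[-1]>phis else 0),s1))
        zz=np.interp(phi[-1],[0,40,75,pe],[z0,zlow,zlow,zend]);z.append(zz)
    return phi,s,z
P=[(z0,zl,ph,vs,s1,pe,ze) for z0,zl in((30,8),(20,8),(30,15)) for ph in (0,25,40,55) for vs in (20,35,50) for s1 in (90,140) for pe,ze in((90,8),(95,18))]
def job(ch):
    trs=[]
    for p in ch: trs.append(knots(*traj(*p)))
    return evalp(trs)
if __name__=="__main__":
    t=time.time();ch=[P[i::4] for i in range(4)]
    with Pool(4) as pool: R=pool.map(job,ch)
    out=[]
    for c,(th,x,mb,ff) in zip(ch,R):
        for p,a,xx,b,f in zip(c,th,x,mb,ff):
            ok=np.abs(a+180)<5;out.append((ok.sum(),p,np.ptp(xx[ok,0]) if ok.any() else 0,xx[ok,0].mean() if ok.any() else 0,b.max(),f.max()))
    out.sort(key=lambda o:-o[0])
    for o in out[:25]: print(o[0],o[1],*np.round(o[2:],1))
    print(len(CASES),time.time()-t)
E
OMP_NUM_THREADS=1 timeout 570 python3 opt1.py
```

```text
14 (20, 8, 55, 20, 140, 95, 18) 61.6 150.4 10.9 26.3
14 (20, 8, 55, 35, 140, 95, 18) 31.5 195.4 10.9 27.9
13 (30, 8, 40, 20, 140, 95, 18) 31.2 179.9 10.9 26.7
13 (30, 8, 55, 20, 140, 95, 18) 63.0 150.3 10.9 26.3
13 (20, 8, 40, 20, 140, 95, 18) 21.4 178.6 10.9 26.5
12 (20, 8, 55, 50, 90, 95, 18) 17.2 149.5 10.9 24.7
12 (30, 8, 40, 20, 140, 90, 8) 22.3 193.8 22.6 42.3
12 (20, 8, 40, 20, 140, 90, 8) 23.4 192.7 22.7 42.3
12 (20, 8, 55, 50, 140, 90, 8) 5.0 196.5 10.9 26.0
12 (30, 8, 55, 35, 140, 95, 18) 31.5 195.1 10.9 28.0
12 (20, 8, 55, 50, 140, 95, 18) 7.1 195.9 10.9 25.9
11 (20, 8, 55, 50, 90, 90, 8) 3.0 147.9 10.9 24.5
11 (30, 8, 55, 50, 90, 95, 18) 15.1 149.4 10.9 24.4
11 (20, 8, 55, 20, 90, 95, 18) 25.5 139.3 10.9 26.2
11 (30, 8, 55, 50, 140, 90, 8) 7.0 196.7 10.9 26.0
11 (20, 8, 55, 35, 140, 90, 8) 3.3 195.9 11.9 26.8
11 (30, 8, 55, 50, 140, 95, 18) 5.3 195.8 10.9 26.3
10 (30, 8, 55, 20, 90, 90, 8) 8.8 143.1 16.0 28.5
10 (30, 8, 55, 35, 90, 90, 8) 0.6 145.9 10.9 25.0
10 (30, 8, 55, 50, 90, 90, 8) 2.5 147.9 10.9 24.5
10 (20, 8, 40, 20, 90, 90, 8) 6.1 147.5 10.9 24.2
10 (20, 8, 55, 20, 90, 90, 8) 9.0 142.6 16.0 28.5
10 (20, 8, 55, 35, 90, 90, 8) 0.2 146.0 10.9 25.0
10 (30, 15, 55, 50, 90, 90, 8) 6.6 149.7 10.9 24.8
10 (30, 8, 40, 20, 90, 95, 18) 10.5 148.6 10.9 24.2
18 133.2812581062317
```

```bash
sed -e 's/^P=.*/P=[(z0,zl,ph,vs,s1,pe,ze) for z0,zl in((20,8),(12,4),(6,4)) for ph in (35,48,60) for vs in (15,22,35) for s1 in (110,) for pe,ze in((90,6),(95,18),(100,35),(106,52))]/' -e 's/\[0,40,75,pe\]/[0,30,78,pe]/' opt1.py > opt2.py
cat >> opt2.py <<'E'
    import collections
    o=out[0];print("fails of best few")
    for c,(th,x,mb,ff) in zip(ch,R):
        for p,a in zip(c,th):
            if p in [q[1] for q in out[:4]]: print(p,[(CASES[i],round(a[i])) for i in range(len(CASES)) if abs(a[i]+180)>5])
E
OMP_NUM_THREADS=1 timeout 570 python3 opt2.py
```

```text
14 (20, 8, 60, 15, 110, 95, 18) 50.6 127.0 10.9 25.2
14 (20, 8, 60, 22, 110, 95, 18) 24.2 149.2 10.9 26.8
14 (20, 8, 60, 15, 110, 100, 35) 30.7 112.9 10.9 24.8
14 (20, 8, 60, 22, 110, 100, 35) 25.7 136.9 10.9 25.8
14 (20, 8, 60, 15, 110, 106, 52) 29.4 111.2 10.9 24.5
14 (20, 8, 60, 22, 110, 106, 52) 27.0 134.1 10.9 25.3
13 (12, 4, 48, 15, 110, 90, 6) 6.4 161.4 21.3 31.5
13 (12, 4, 60, 15, 110, 90, 6) 8.3 159.1 21.2 31.6
13 (12, 4, 60, 22, 110, 90, 6) 1.1 163.2 10.9 25.2
13 (6, 4, 48, 15, 110, 90, 6) 8.6 160.8 21.3 31.5
13 (6, 4, 48, 22, 110, 90, 6) 5.1 165.4 11.0 24.7
13 (6, 4, 60, 15, 110, 90, 6) 8.9 158.7 21.2 31.6
13 (6, 4, 60, 22, 110, 90, 6) 2.3 163.0 11.0 25.2
13 (20, 8, 35, 15, 110, 95, 18) 13.7 148.1 10.9 25.2
13 (20, 8, 48, 15, 110, 95, 18) 32.3 137.7 10.9 25.2
13 (20, 8, 48, 22, 110, 95, 18) 15.8 161.8 10.9 26.4
13 (12, 4, 35, 15, 110, 95, 18) 16.7 150.6 10.9 25.2
13 (12, 4, 35, 22, 110, 95, 18) 14.6 168.9 10.9 24.4
13 (12, 4, 48, 15, 110, 95, 18) 37.7 137.4 10.9 25.1
13 (12, 4, 48, 22, 110, 95, 18) 8.4 159.8 10.9 25.9
13 (12, 4, 60, 15, 110, 95, 18) 19.5 120.8 10.9 25.2
13 (12, 4, 60, 22, 110, 95, 18) 49.3 149.5 12.1 26.4
13 (12, 4, 60, 35, 110, 95, 18) 9.9 163.1 10.9 25.7
13 (6, 4, 35, 15, 110, 95, 18) 16.6 150.5 11.0 25.2
13 (6, 4, 35, 22, 110, 95, 18) 5.9 167.7 11.0 24.4
18 94.74774885177612
fails of best few
(20, 8, 60, 15, 110, 95, 18) [((0.42, 0.2, 0.0), 0), ((0.42, 0.2, 0.007), 0), ((0.55, 0.2, 0.0), 0), ((0.55, 0.2, 0.007), 0)]
(20, 8, 60, 22, 110, 95, 18) [((0.42, 0.2, 0.0), 0), ((0.42, 0.2, 0.007), 0), ((0.55, 0.2, 0.0), 0), ((0.55, 0.2, 0.007), 0)]
(20, 8, 60, 15, 110, 100, 35) [((0.42, 0.2, 0.0), 0), ((0.42, 0.2, 0.007), 0), ((0.55, 0.2, 0.0), 0), ((0.55, 0.2, 0.007), 0)]
(20, 8, 60, 22, 110, 100, 35) [((0.42, 0.2, 0.0), 0), ((0.42, 0.2, 0.007), 0), ((0.55, 0.2, 0.0), 0), ((0.55, 0.2, 0.007), 0)]
```

```bash
cat > opt3.py <<'E'
from bsim import *
import bsim
from multiprocessing import Pool
bsim.CASES=[(mu,mf,o) for mu in (.45,.6,.75) for mf in (.27,.35,.5,.8) for o in (.0,.008)]
CASES=bsim.CASES
def traj(z0,zlow,phis,vs,s1,pe,zend,rate,dz,NT=18):
    phi=[0,rate/2];s=[0,0];z=[z0,z0]
    for i in range(NT-2):
        phi.append(min(phi[-1]+rate,pe))
        s.append(min(s[-1]+(vs if phi[-1]>phis else 0),s1))
    z=np.interp(phi,[0,30,78,pe],[z0,zlow,zlow,zend])+dz
    return phi,s,z
P=[(*c,rate,dz,lag) for c in [(20,8,60,22,110,100,35),(20,8,60,15,80,100,35),(20,8,60,15,110,106,52),(14,6,50,18,110,100,35),(20,8,50,18,90,106,52)] for rate in (9,10.6) for dz in (-4,0,4) for lag in (.02,.05)]
def job(ch): return evalp([knots(*traj(*p[:-1]),lag=p[-1]) for p in ch])
if __name__=="__main__":
    ch=[P[i::4] for i in range(4)]
    with Pool(4) as pool: R=pool.map(job,ch)
    agg={}
    for c,(th,x,mb,ff) in zip(ch,R):
        for p,a,xx,b in zip(c,th,x,mb): agg.setdefault(p[:7],[]).append((p[7:],a,xx,b))
    for k,v in agg.items():
        print(k,"tot",sum((np.abs(a+180)<5).sum() for _,a,_,_ in v),"/",len(v)*len(CASES),"maxblade",max(b.max() for *_,b in v).round(1))
        ok=np.concatenate([xx[np.abs(a+180)<5,0] for _,a,xx,_ in v]);print("   x range",ok.min().round(),ok.max().round())
        A=np.array([np.abs(a+180)<5 for _,a,_,_ in v]);print("   by case",{CASES[i]:int(A[:,i].sum()) for i in range(len(CASES)) if A[:,i].sum()<len(v)})
        print("   by var",{q[0]:int(r.sum()) for q,r in zip(v,A)})
E
OMP_NUM_THREADS=1 timeout 570 python3 opt3.py
```

```text
(20, 8, 60, 22, 110, 100, 35) tot 267 / 288 maxblade 9.1
   x range 107.0 184.0
   by case {(0.45, 0.27, 0.0): 4, (0.45, 0.27, 0.008): 5, (0.45, 0.35, 0.0): 10, (0.6, 0.27, 0.0): 8}
   by var {(9, -4, 0.02): 24, (9, 4, 0.02): 20, (10.6, 0, 0.02): 22, (9, -4, 0.05): 24, (9, 4, 0.05): 20, (10.6, 0, 0.05): 23, (9, 0, 0.02): 22, (10.6, -4, 0.02): 24, (10.6, 4, 0.02): 21, (9, 0, 0.05): 22, (10.6, -4, 0.05): 24, (10.6, 4, 0.05): 21}
(20, 8, 60, 15, 80, 100, 35) tot 265 / 288 maxblade 9.1
   x range 93.0 142.0
   by case {(0.45, 0.27, 0.0): 4, (0.45, 0.27, 0.008): 4, (0.45, 0.35, 0.0): 9, (0.6, 0.27, 0.0): 8}
   by var {(9, -4, 0.02): 24, (9, 4, 0.02): 20, (10.6, 0, 0.02): 22, (9, -4, 0.05): 24, (9, 4, 0.05): 20, (10.6, 0, 0.05): 22, (9, 0, 0.02): 22, (10.6, -4, 0.02): 24, (10.6, 4, 0.02): 20, (9, 0, 0.05): 22, (10.6, -4, 0.05): 24, (10.6, 4, 0.05): 21}
(20, 8, 60, 15, 110, 106, 52) tot 268 / 288 maxblade 9.1
   x range 93.0 155.0
   by case {(0.45, 0.27, 0.0): 4, (0.45, 0.27, 0.008): 5, (0.45, 0.35, 0.0): 11, (0.6, 0.27, 0.0): 8}
   by var {(9, -4, 0.02): 24, (9, 4, 0.02): 20, (10.6, 0, 0.
[... 306 characters left out ...]
45, 0.27, 0.008): 8}
   by var {(9, -4, 0.02): 24, (9, 4, 0.02): 22, (10.6, 0, 0.02): 23, (9, -4, 0.05): 24, (9, 4, 0.05): 22, (10.6, 0, 0.05): 23, (9, 0, 0.02): 23, (10.6, -4, 0.02): 24, (10.6, 4, 0.02): 22, (9, 0, 0.05): 23, (10.6, -4, 0.05): 24, (10.6, 4, 0.05): 22}
(20, 8, 50, 18, 90, 106, 52) tot 269 / 288 maxblade 9.1
   x range 121.0 165.0
   by case {(0.45, 0.27, 0.0): 4, (0.45, 0.27, 0.008): 4, (0.45, 0.35, 0.0): 10, (0.6, 0.27, 0.0): 11}
   by var {(9, -4, 0.02): 24, (9, 4, 0.02): 20, (10.6, 0, 0.02): 22, (9, -4, 0.05): 24, (9, 4, 0.05): 21, (10.6, 0, 0.05): 22, (9, 0, 0.02): 22, (10.6, -4, 0.02): 24, (10.6, 4, 0.02): 22, (9, 0, 0.05): 22, (10.6, -4, 0.05): 24, (10.6, 4, 0.05): 22}
```

```bash
cat > flip.py <<'E'
from kin import *
def pivpose(x,yp,zp,phi,pitch=0.5):
    Rs=Rsp(TY,pitch,phi)
    # pivot: blade right bottom edge at mid blade: spatula coords from origin (0,-38,0); grip (-110,0,62)
    return TC+TR.apply([x,yp,zp])-Rs.apply(SP([110.,-38,-62])),Rtool(Rs,A0)
XC=40;Y0=70
def traj(z0=14,zlow=5,phis=50,vs=18,s1=80,pe=100,zend=42,rate=10.6):
    phi=[rate/2]
    s=[0.]
    while phi[-1]<pe: phi.append(min(phi[-1]+rate,pe));s.append(min(s[-1]+(vs if phi[-1]>phis else 0),s1))
    z=np.interp(phi,[0,30,78,pe],[z0,zlow,zlow,zend])
    return phi,s,z
E
python3 - <<'E'
from flip import *
pp,e=fitp();print(e)
s=get_state()["qpos"];prev=None
a=pivpose(XC,Y0,30,0)
s,r=ik(*a,s,pp);print("start",s.round(2),r.round(4))
phi,ss,zz=traj()
for f,d,z in zip(phi,ss,zz):
    n,r=ik(*pivpose(XC,Y0-d,z,f),s,pp)
    P,Q=pivpose(XC,Y0-d,z,f)
    print(round(f),round(d),round(z),n.round(2),"rate/70%",((n-s)/.125/np.array([2.22,2.22,2.57,3.14,3.14,3.14])/.7).round(2),round(r,4),"TCPz",P[2].round(0));s=n
for dz in (40,100):
    n,r=ik(P+[0,0,dz],Q,s,pp);print(n.round(2),r)
E
```

```text
0.171490288554196
start [ 0.48  0.63  1.5  -0.55  1.44  2.33] 0.0
5 0 12 [ 0.44  0.6   1.54 -0.49  1.35  2.3 ] rate/70% [-0.18 -0.13  0.2   0.19 -0.34 -0.1 ] 0.0 TCPz 83.0
16 0 9 [ 0.36  0.52  1.62 -0.37  1.21  2.18] rate/70% [-0.42 -0.44  0.34  0.46 -0.49 -0.41] 0.0 TCPz 84.0
26 0 6 [ 0.27  0.45  1.69 -0.21  1.09  2.03] rate/70% [-0.5  -0.35  0.31  0.57 -0.44 -0.57] 0.0 TCPz 83.0
37 0 5 [ 0.16  0.4   1.75 -0.02  1.01  1.83] rate/70% [-0.55 -0.24  0.26  0.7  -0.32 -0.74] 0.0 TCPz 82.0
48 0 5 [0.04 0.38 1.79 0.21 0.96 1.59] rate/70% [-0.59 -0.1   0.21  0.81 -0.16 -0.87] 0.0 TCPz 80.0
58 18 5 [-0.11  0.39  1.83  0.43  0.98  1.3 ] rate/70% [-0.78  0.05  0.16  0.81  0.07 -1.04] 0.0 TCPz 75.0
69 36 5 [-0.25  0.44  1.84  0.62  1.06  1.05] rate/70% [-0.74  0.25  0.04  0.68  0.28 -0.92] 0.0 TCPz 68.0
80 54 8 [-0.38  0.52  1.82  0.75  1.18  0.85] rate/70% [-0.66  0.41 -0.08  0.49  0.44 -0.72] 0.0 TCPz 61.0
90 72 25 [-0.49  0.59  1.78  0.84  1.34  0.73] rate/70% [-0.55  0.39 -0.18  0.32  0.59 -0.45] 0.0 TCPz 68.0
100 80 42 [-0.55  0.67  1.74  0.91  1.49  0.65] rate/70% [-0.33  0.41 -0.17  0.27  0.52 -0.28] 0.0 TCPz 74.0
[-0.55  0.6   1.74  0.91  1.53  0.71] 1.9888091173925203e-13
[-0.55  0.49  1.73  0.91  1.6   0.8 ] 1.7053025658242404e-15
```

```bash
sed -e 's/for c in \[.*\] for rate in (9,10.6)/for c in [(14,5,40,15,80,100,42),(14,5,50,17,80,100,42),(10,4,45,15,90,100,42)] for rate in (9.5,10.3)/' opt3.py > opt4.py; OMP_NUM_THREADS=1 timeout 570 python3 opt4.py
```

```text
(14, 5, 40, 15, 80, 100, 42) tot 250 / 288 maxblade 8.8
   x range 128.0 149.0
   by case {(0.45, 0.27, 0.0): 8, (0.45, 0.27, 0.008): 0, (0.45, 0.35, 0.0): 10, (0.45, 0.35, 0.008): 10, (0.6, 0.27, 0.0): 8, (0.6, 0.27, 0.008): 6, (0.6, 0.35, 0.008): 10, (0.75, 0.27, 0.008): 8, (0.75, 0.35, 0.008): 10}
   by var {(9.5, -4, 0.02): 18, (9.5, 4, 0.02): 19, (10.3, 0, 0.02): 23, (9.5, -4, 0.05): 18, (9.5, 4, 0.05): 20, (10.3, 0, 0.05): 23, (9.5, 0, 0.02): 22, (10.3, -4, 0.02): 21, (10.3, 4, 0.02): 21, (9.5, 0, 0.05): 23, (10.3, -4, 0.05): 21, (10.3, 4, 0.05): 21}
(14, 5, 50, 17, 80, 100, 42) tot 263 / 288 maxblade 8.8
   x range 122.0 151.0
   by case {(0.45, 0.27, 0.0): 4, (0.45, 0.27, 0.008): 2, (0.45, 0.35, 0.0): 10, (0.6, 0.27, 0.008): 9, (0.75, 0.27, 0.008): 10}
   by var {(9.5, -4, 0.02): 21, (9.5, 4, 0.02): 21, (10.3, 0, 0.02): 23, (9.5, -4, 0.05): 21, (9.5, 4, 0.05): 21, (10.3, 0, 0.05): 23, (9.5, 0, 0.02): 22, (10.3, -4, 0.02): 22, (10.3, 4, 0.02): 22, (9.5, 0, 0.05): 22, (10.3, -4, 0.05): 23, (10.3, 4, 0.05): 22}
(10, 4, 45, 15, 90, 100, 42) tot 279 / 288 maxblade 8.9
   x range 125.0 161.0
   by case {(0.45, 0.27, 0.0): 10, (0.45, 0.27, 0.008): 6, (0.6, 0.27, 0.008): 11}
   by var {(9.5, -4, 0.02): 23, (9.5, 4, 0.02): 22, (10.3, 0, 0.02): 24, (9.5, -4, 0.05): 23, (9.5, 4, 0.05): 22, (10.3, 0, 0.05): 24, (9.5, 0, 0.02): 24, (10.3, -4, 0.02): 22, (10.3, 4, 0.02): 24, (9.5, 0, 0.05): 24, (10.3, -4, 0.05): 23, (10.3, 4, 0.05): 24}
```

Run:
```python
from flip import *
p,q=cur()
a=pivpose(40,80,38,0)
rows(p,q,[(p+(a[0]-p)*.04,a[1],1),(p+(a[0]-p)*.13,a[1],1),(p+(a[0]-p)*.85,a[1],8),(a[0],a[1],2)],4)
```

```text
12 [[[-0.0181, -0.0077, -0.0259], [0.0018, 0, 0.0023]], [[-0.0411, -0.0174, -0.0581], [0, 0, 0]], [[-0.041, -0.0174, -0.0581], [0, 0, 0]], [[-0.0411, -0.0174, -0.0582], [0, 0, 0]], [[-0.041, -0.0175, -0.0581], [0, 0, 0]], [[-0.0411, -0.0174, -0.0581], [0, 0, 0]], [[-0.041, -0.0174, -0.0582], [0, 0, 0]], [[-0.0411, -0.0174, -0.0581], [0, 0, 0]], [[-0.041, -0.0174, -0.0581], [0, 0, 0]], [[-0.0411, -0.0175, -0.0582], [0, 0, 0]], [[-0.0342, -0.0145, -0.0484], [0, 0, 0]], [[-0.0342, -0.0145, -0.0485], [0, 0, 0]]]
end [508.3 168.7 104.9] [-0.3209, -0.2987, 0.6644, -0.6052]
```

Call:
arm_command(
  rows=[
    [[-0.0181, -0.0077, -0.0259], [0.0018, 0, 0.0023]],
    [[-0.0411, -0.0174, -0.0581], [0, 0, 0]],
    [[-0.041, -0.0174, -0.0581], [0, 0, 0]],
    [[-0.0411, -0.0174, -0.0582], [0, 0, 0]],
    [[-0.041, -0.0175, -0.0581], [0, 0, 0]],
    [[-0.0411, -0.0174, -0.0581], [0, 0, 0]],
    [[-0.041, -0.0174, -0.0582], [0, 0, 0]],
    [[-0.0411, -0.0174, -0.0581], [0, 0, 0]],
    [[-0.041, -0.0174, -0.0581], [0, 0, 0]],
    [[-0.0411, -0.0175, -0.0582], [0, 0, 0]],
    [[-0.0342, -0.0145, -0.0484], [0, 0, 0]],
    [[-0.0342, -0.0145, -0.0485], [0, 0, 0]],
  ],
)

```text
clock: 16.75
eef_pos: [508.2, 169.5, 104.9]
orientation: [-0.321, -0.299, 0.664, -0.605]
force: [0.6, -0.5, -2.1]
gripper_width: 24.7
```

```bash
python3 st.py; python3 -c "
from kin import *
print(tipof(*cur()))
im=camera('scene');cv2.imwrite('pics/s9.png',cv2.resize(im[150:330,190:400,::-1],None,fx=3.5,fy=3.3,interpolation=cv2.INTER_CUBIC))
im=camera('wrist');cv2.imwrite('pics/w9.png',im[:,:,::-1])"
```

```text
clock 16.75
qpos [ 0.494  0.627  1.473 -0.538  1.47   2.326]
eef_pos [508.182 169.503 104.894]
force [ 0.579 -0.51  -2.052]
ft_torque [0.521 0.326 0.009]
gripper_width 24.714
[[-0.062, 0.996, -0.065], [-0.613, -0.089, -0.785], [-0.788, -0.009, 0.616]]
(array([ 89.8114063 , 118.77201153,  37.52739212]), array([-0.00660796,  0.49005572,  0.00806071]))
```

View pics/s9.png

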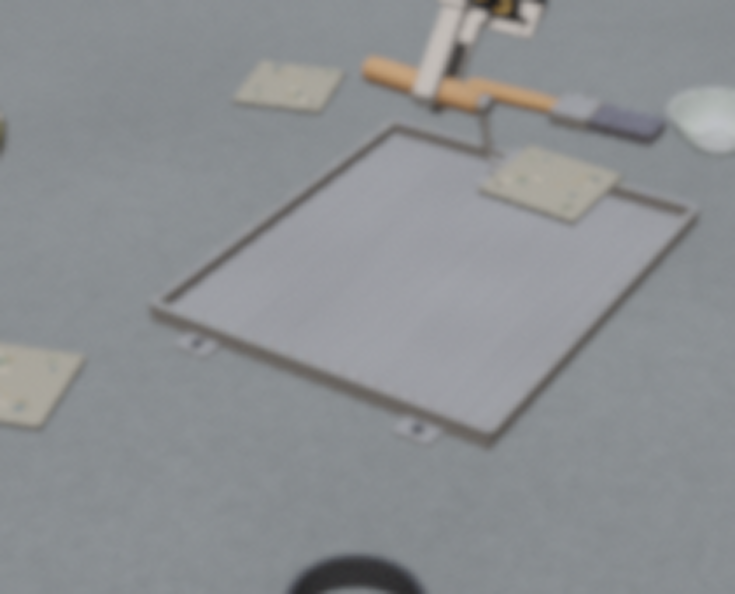

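View pics/w9.png

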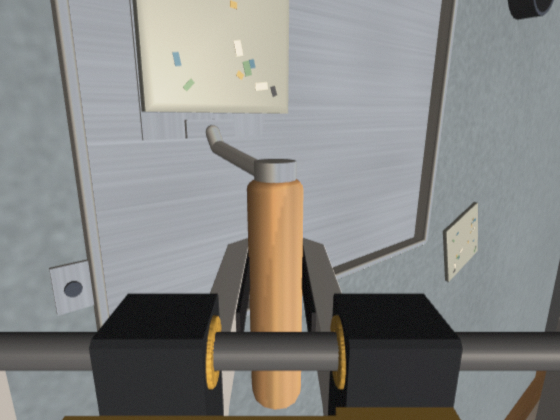

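Run:
```python
from flip import *
p,q=cur()
a=pivpose(40,80,10,0)
p,q=rows(p,q,[(*a,4)],4)
phi,ss,zz=traj(10,6,45,15,90,100,42,10.3)
print(phi,ss,zz.round())
w=[(*pivpose(40,80-s,z,f),1) for f,s,z in zip(phi,ss,zz)]
p,q=rows(p,q,w,4)
```

```text
4 [[[0.0283, 0.0006, -0.0204], [0, 0, 0]], [[0.0282, 0.0006, -0.0203], [0.0001, 0, -0.0001]], [[0.0283, 0.0006, -0.0204], [0, 0, 0]], [[0.0283, 0.0006, -0.0203], [0, 0, 0]]]
end [508.3 168.7  77. ] [-0.3209, -0.2988, 0.6644, -0.6052]
[5.15, 15.450000000000001, 25.75, 36.05, 46.349999999999994, 56.64999999999999, 66.94999999999999, 77.24999999999999, 87.54999999999998, 97.84999999999998, 100] [0.0, 0.0, 0.0, 0.0, 15.0, 30.0, 45.0, 60.0, 75.0, 90.0, 90] [ 9.  8.  7.  6.  6.  6.  6.  6. 22. 38. 42.]
11 [[[0.0078, 0, 0.0301], [0, 0.0143, 0]], [[0.0189, 0, 0.0602], [0, 0.0286, 0]], [[0.0195, 0.0001, 0.0613], [0, 0.0286, 0]], [[0.016, 0, 0.0634], [0, 0.0286, 0]], [[0.0157, 0, 0.1389], [0, 0.0286, 0]], [[0.0023, 0, 0.1381], [0, 0.0286, 0]], [[-0.0108, 0, 0.135], [0, 0.0286, 0]], [[-0.0231, -0.0001, 0.1296], [0, 0.0286, 0]], [[-0.0947, -0.0006, 0.0726], [0, 0.0287, 0]], [[-0.0986, -0.0008, 0.0484], [0, 0.0286, 0]], [[-0.0071, -0.0001, -0.0017], [0, 0.0059, 0]]]
end [490.6 -26.2  73.6] [-0.7152, -0.6557, 0.1814, -0.1603]
```

Call:
arm_command(
  rows=[
    [[0.0283, 0.0006, -0.0204], [0, 0, 0]],
    [[0.0282, 0.0006, -0.0203], [0, 0, 0]],
    [[0.0283, 0.0006, -0.0204], [0, 0, 0]],
    [[0.0283, 0.0006, -0.0203], [0, 0, 0]],
    [[0, 0, 0], [0, 0, 0]],
    [[0, 0, 0], [0, 0, 0]],
  ],
)

```text
clock: 17.6
eef_pos: [508.6, 167.6, 77.2]
orientation: [-0.321, -0.299, 0.664, -0.605]
force: [-0.3, 0.6, -2.2]
gripper_width: 24.7
```

```bash
python3 st.py|egrep "eef|force"; python3 -c "
from kin import *
print(tipof(*cur()))"
```

```text
eef_pos [508.569 167.636  77.232]
force [-0.336  0.598 -2.234]
(array([ 90.37916649, 116.94819822,   9.90851165]), array([-0.00856959,  0.47471634,  0.01457278]))
```

Tile is steady on the blade, and the force still reads its weight. Flipping now.

Call:
arm_command(
  rows=[
    [[0.0078, 0, 0.0301], [0, 0.0143, 0]],
    [[0.0189, 0, 0.0602], [0, 0.0286, 0]],
    [[0.0195, 0, 0.0613], [0, 0.0286, 0]],
    [[0.016, 0, 0.0634], [0, 0.0286, 0]],
    [[0.0157, 0, 0.1389], [0, 0.0286, 0]],
    [[0.0023, 0, 0.1381], [0, 0.0286, 0]],
    [[-0.0108, 0, 0.135], [0, 0.0286, 0]],
    [[-0.0231, 0, 0.1296], [0, 0.0286, 0]],
    [[-0.0947, -0.0006, 0.0726], [0, 0.0287, 0]],
    [[-0.0986, -0.0008, 0.0484], [0, 0.0286, 0]],
    [[-0.0071, 0, -0.0017], [0, 0.0059, 0]],
  ],
)

```text
clock: 18.98
eef_pos: [490.6, -29.3, 73.1]
orientation: [0.716, 0.655, -0.181, 0.159]
force: [-0.7, 0.4, -1.7]
gripper_width: 24.7
```

```bash
python3 st.py; python3 -c "
from kin import *
print(tipof(*cur()))
im=camera('scene');cv2.imwrite('pics/s10.png',cv2.resize(im[150:330,190:400,::-1],None,fx=3.5,fy=3.3,interpolation=cv2.INTER_CUBIC))
im=camera('top');cv2.imwrite('pics/t10.png',cv2.resize(im[120:260,170:350,::-1],None,fx=4,fy=4,interpolation=cv2.INTER_CUBIC))
im=camera('wrist');cv2.imwrite('pics/w10.png',im[:,:,::-1])"
```

```text
clock 18.975
qpos [-0.558  0.676  1.738  0.912  1.488  0.648]
eef_pos [490.639 -29.263  73.081]
force [-0.699  0.373 -1.671]
ft_torque [-0.718  0.361 -0.012]
gripper_width 24.69
[[0.077, 0.996, -0.051], [0.88, -0.092, -0.465], [-0.468, -0.01, -0.884]]
(array([ 90.82882249, -20.21858554,  78.4268086 ]), array([ -0.17863798,   0.5486428 , 100.1057008 ]))
```

View pics/s10.png

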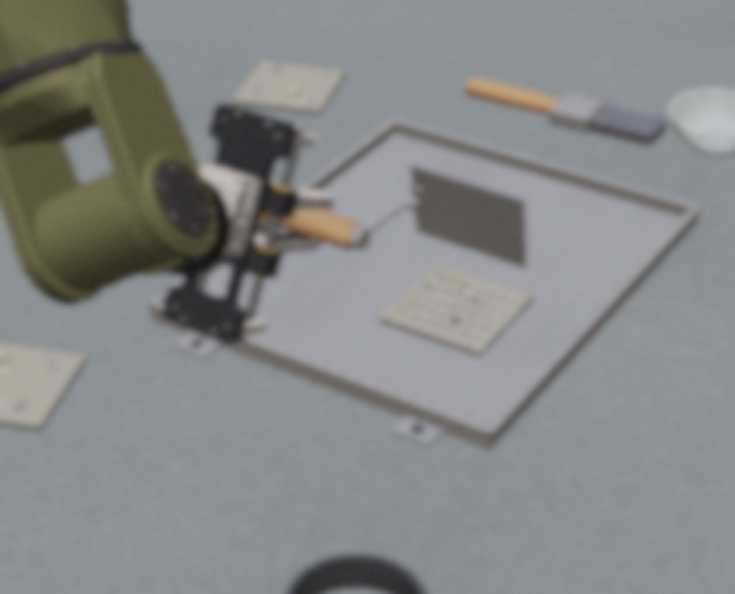

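View pics/t10.png

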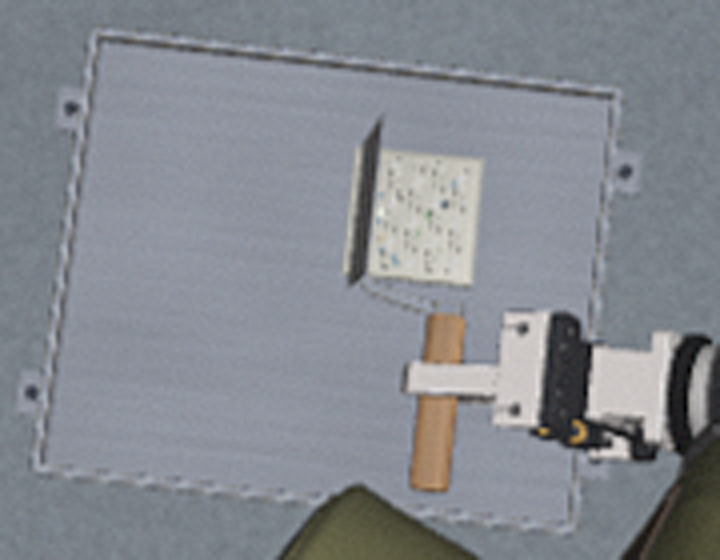

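View pics/w10.png

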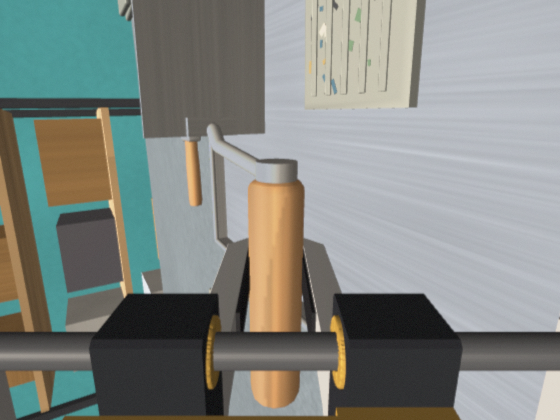

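Run:
```python
from flip import *
pp,e=fitp()
p,q=cur();s=get_state()["qpos"]
Q0=Rtool(Rsp(0),A0)
w=[(p+[0,0,90.],q,3),(SP([480,-170,180.]),Rtool(Rsp(-3,0,45),A0),6),(SP([446,-369.5,150.]),Q0,6)]
for P,Q,n in w: s,r=ik(P,Q,s,pp);print(s.round(2),round(r,4))
rows(p,q,w,4)
```

```text
[-0.55  0.51  1.73  0.91  1.59  0.79] 0.0
[-0.47  0.27  1.67  0.12  1.25  1.12] 0.0
[-0.52  0.33  1.81 -0.82  0.82  1.57] 0.0
15 [[[-0.0708, -0.0013, -0.1323], [0, 0, 0]], [[-0.0707, -0.0013, -0.1322], [0, 0, 0]], [[-0.0708, -0.0014, -0.1323], [0, 0, 0]], [[-0.1118, 0.0015, 0.0444], [-0.001, -0.0254, -0.0004]], [[-0.1034, 0.0009, 0.0617], [-0.0009, -0.0254, -0.0003]], [[-0.0922, 0.0003, 0.0772], [-0.001, -0.0254, -0.0004]], [[-0.0788, -0.0005, 0.091], [-0.0009, -0.0254, -0.0004]], [[-0.0633, -0.0011, 0.1023], [-0.001, -0.0254, -0.0003]], [[-0.0463, -0.002, 0.1111], [-0.001, -0.0254, -0.0004]], [[0.0044, -0.0196, 0.1693], [-0.0014, -0.0208, 0.0004]], [[0.0264, -0.0212, 0.1671], [-0.0013, -0.0208, 0.0004]], [[0.0479, -0.0226, 0.162], [-0.0014, -0.0209, 0.0003]], [[0.0687, -0.0241, 0.1542], [-0.0014, -0.0208, 0.0004]], [[0.088, -0.0256, 0.1437], [-0.0013, -0.0208, 0.0004]], [[0.106, -0.0269, 0.1308], [-0.0014, -0.0208, 0.0004]]]
end [ 446.  -369.5  150. ] [0.3101, 0.31, -0.6355, 0.6355]
```

Call:
arm_command(
  rows=[
    [[-0.0708, -0.0013, -0.1323], [0, 0, 0]],
    [[-0.0707, -0.0013, -0.1322], [0, 0, 0]],
    [[-0.0708, -0.0014, -0.1323], [0, 0, 0]],
    [[-0.1118, 0.0015, 0.0444], [-0.001, -0.0254, -0.0004]],
    [[-0.1034, 0.0009, 0.0617], [-0.0009, -0.0254, -0.0003]],
    [[-0.0922, 0.0003, 0.0772], [-0.001, -0.0254, -0.0004]],
    [[-0.0788, -0.0005, 0.091], [-0.0009, -0.0254, -0.0004]],
    [[-0.0633, -0.0011, 0.1023], [-0.001, -0.0254, -0.0003]],
    [[-0.0463, -0.002, 0.1111], [-0.001, -0.0254, -0.0004]],
  ],
)

```text
clock: 20.25
eef_pos: [480.4, -170.3, 181.5]
orientation: [0.542, 0.514, -0.481, 0.459]
force: [0.2, 0.2, -1.7]
gripper_width: 24.6
```

Call:
arm_command(
  rows=[
    [[0.0044, -0.0196, 0.1693], [-0.0014, -0.0208, 0.0004]],
    [[0.0264, -0.0212, 0.1671], [-0.0013, -0.0208, 0.0004]],
    [[0.0479, -0.0226, 0.162], [-0.0014, -0.0209, 0.0003]],
    [[0.0687, -0.0241, 0.1542], [-0.0014, -0.0208, 0.0004]],
    [[0.088, -0.0256, 0.1437], [-0.0013, -0.0208, 0.0004]],
    [[0.106, -0.0269, 0.1308], [-0.0014, -0.0208, 0.0004]],
    [[0, 0, 0], [0, 0, 0]],
  ],
)

```text
clock: 21.12
eef_pos: [445.9, -368.7, 149.1]
orientation: [0.311, 0.311, -0.635, 0.636]
force: [-0.2, -0.4, -2.6]
gripper_width: 25.0
```

```bash
python3 st.py
python3 - <<'E'
from flip import *
p,q=cur()
T=wristT();Rs=q*Rtool(R.identity(),A0).inv()
print(proj("wrist",p+Rs.apply([[60,38,-60.5],[60,-38,-60.5]]),T).round(0).tolist())
cv2.imwrite('pics/w11.png',camera('wrist')[:,:,::-1])
rows(p,q,[(SP([446,-369.5,67]),Rtool(Rsp(0),A0),5)],4)
E
```

```text
clock 21.125
qpos [-0.523  0.33   1.807 -0.813  0.819  1.565]
eef_pos [ 445.903 -368.688  149.079]
force [-0.151 -0.421 -2.641]
ft_torque [0.46  0.294 0.001]
gripper_width 25.016
[[0.001, 1.0, 0.001], [-0.613, 0.001, -0.79], [-0.79, 0.001, 0.613]]
[[143.0, 139.0], [264.0, 133.0]]
5 [[[0.0653, 0, -0.0497], [0, -0.0001, 0]], [[0.0654, 0.0001, -0.0497], [0, -0.0001, -0.0001]], [[0.0652, 0.0001, -0.0498], [0.0001, -0.0001, 0]], [[0.0653, 0, -0.0498], [0, -0.0001, -0.0001]], [[0.0652, 0.0001, -0.0498], [0, -0.0001, 0]]]
end [ 446.  -369.5   67. ] [0.31, 0.31, -0.6355, 0.6355]
```

View pics/w11.png

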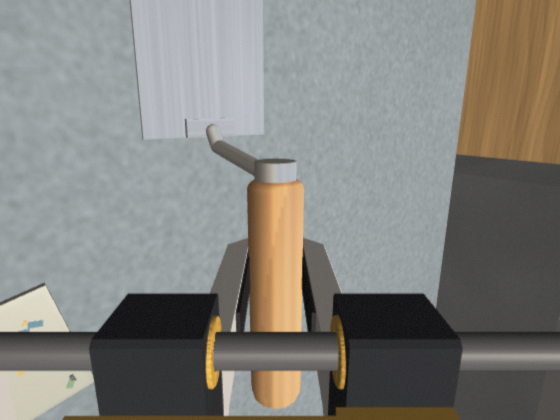

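Call:
arm_command(
  rows=[
    [[0.0653, 0, -0.0497], [0, -0.0001, 0]],
    [[0.0654, 0.0001, -0.0497], [0, -0.0001, -0.0001]],
    [[0.0652, 0.0001, -0.0498], [0.0001, -0.0001, 0]],
    [[0.0653, 0, -0.0498], [0, -0.0001, -0.0001]],
    [[0.0652, 0.0001, -0.0498], [0, -0.0001, 0]],
    [[0.0078, 0, -0.0062], [0, 0, 0]],
    [[0.0078, 0, -0.0062], [0, 0, 0]],
    [[0, 0, 0], [0, 0, 0]],
  ],
)

```text
clock: 22.18
eef_pos: [446.3, -370.7, 64.0]
orientation: [-0.31, -0.309, 0.636, -0.635]
force: [-0.2, -0.1, -1.6]
gripper_width: 25.0
```

```bash
python3 st.py
```

```text
clock 22.175
qpos [-0.524  0.479  1.844 -0.971  0.703  1.78 ]
eef_pos [ 446.254 -370.723   64.045]
force [-0.172 -0.074 -1.557]
ft_torque [0.404 0.285 0.041]
gripper_width 24.983
[[-0.0, 1.0, -0.002], [-0.616, -0.002, -0.788], [-0.788, 0.001, 0.616]]
```

Not yet touching: the force still reads the spatula's weight. Lowering in 1 mm steps.

Call:
arm_command(
  rows=[
    [[0.0039, 0, -0.0031], [0, 0, 0]],
    [[0, 0, 0], [0, 0, 0]],
  ],
)

```text
clock: 22.42
eef_pos: [445.9, -370.9, 62.5]
orientation: [-0.31, -0.309, 0.636, -0.635]
force: [-0.2, -0.2, -1.2]
gripper_width: 24.7
```

Call:
arm_command(
  rows=[
    [[0.0039, 0, -0.0031], [0, 0, 0]],
    [[0, 0, 0], [0, 0, 0]],
  ],
)

```text
clock: 22.68
eef_pos: [445.8, -371.0, 61.5]
orientation: [-0.31, -0.309, 0.636, -0.635]
force: [-1.5, -1.0, 1.5]
gripper_width: 24.4
```

```bash
python3 st.py|egrep "eef|for|ft"
```

```text
eef_pos [ 445.85  -370.984   61.493]
force [-1.472 -1.031  1.503]
ft_torque [-0.053  0.305 -0.164]
```

Call:
arm_command(
  rows=[
    [[0, 0, 0], [0, 0, 0]],
    [[0, 0, 0], [0, 0, 0]],
    [[0, 0, 0], [0, 0, 0]],
    [[0, 0, 0], [0, 0, 0]],
    [[0, 0, 0], [0, 0, 0]],
    [[0, 0, 0], [0, 0, 0]],
    [[0, 0, 0], [0, 0, 0]],
  ],
  hand=-1,
)

```text
clock: 23.55
eef_pos: [445.8, -370.8, 61.2]
orientation: [-0.31, -0.31, 0.636, -0.635]
force: [-0.2, -0.4, -0.6]
gripper_width: 90.9
```

Call:
arm_command(
  rows=[
    [[-0.05, 0, 0], [0, 0, 0]],
    [[-0.1, 0, 0], [0, 0, 0]],
    [[-0.2, 0, 0], [0, 0, 0]],
    [[-0.2, 0, 0], [0, 0, 0]],
    [[-0.2, 0, 0], [0, 0, 0]],
    [[0, 0, 0], [0, 0, 0]],
  ],
)

```text
clock: 24.3
eef_pos: [447.0, -277.2, 182.0]
orientation: [0.311, 0.308, -0.635, 0.637]
force: [-0.7, -1.3, -0.7]
gripper_width: 94.3
```

```bash
python3 st.py
python3 - <<'E'
from flip import *
im=camera('top');cv2.imwrite('pics/t12.png',cv2.resize(im[110:280,120:440,::-1],None,fx=2.5,fy=2.5,interpolation=cv2.INTER_CUBIC))
im=camera('scene');cv2.imwrite('pics/s12.png',im[:,:,::-1])
cv2.imwrite('pics/w12.png',camera('wrist')[:,:,::-1])
E
```

```text
clock 24.3
qpos [-0.346  0.217  1.867 -0.784  0.962  1.659]
eef_pos [ 447.028 -277.24   182.047]
force [-0.75  -1.347 -0.651]
ft_torque [ 0.279  0.199 -0.017]
gripper_width 94.303
[[0.003, 1.0, -0.002], [-0.617, 0.0, -0.787], [-0.787, 0.004, 0.617]]
```

View pics/t12.png

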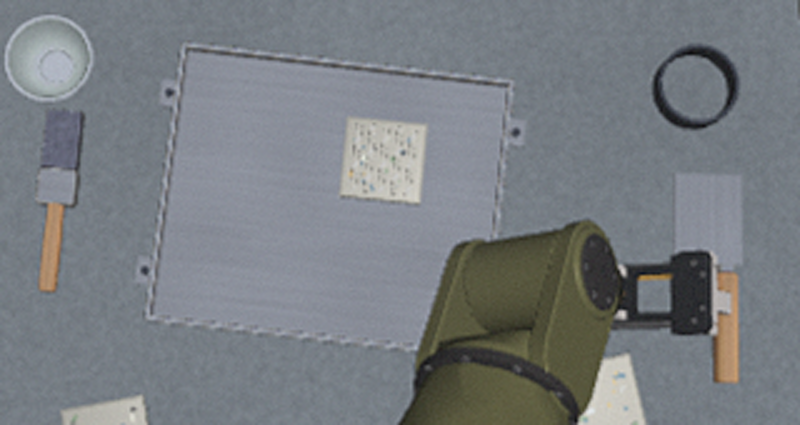

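View pics/s12.png

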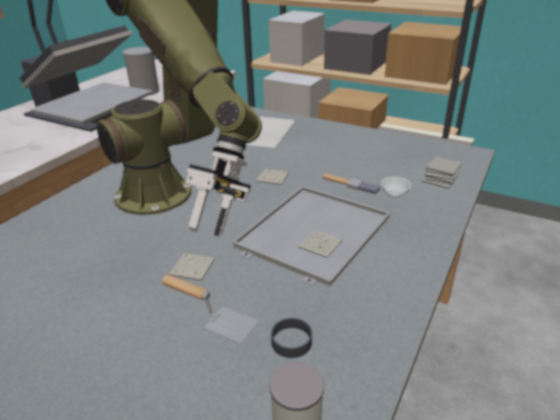

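View pics/w12.png

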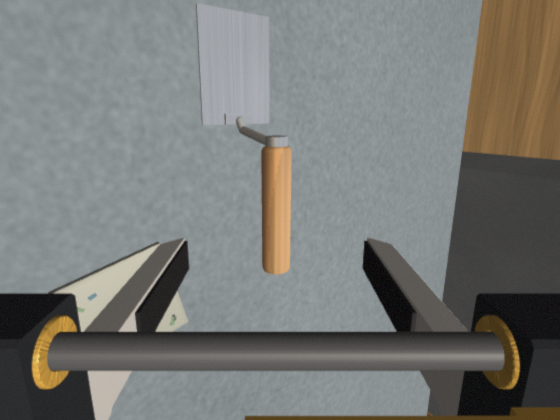

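The tile lies flat in the tray with its ribbed back up, at about (383,160) in the top crop. The spatula stands on its blade on the bench, the gripper is clear of everything, and the bystanders are where they were. Handing in.

```bash
python3 -c "
from bench import *
print(close_job())"
```

```text
the job is handed in; nothing more can be done
None
```

The tile is turned over and lies flat in the tray with its ribbed back up. I handed the job in at about 24 s of the 72 s.

- **Working the blade in:** I took the spatula by its handle with the gripper leaning to one side. One sweep pushed the tile square against the far rim and ran the blade in until roughly 80 of the tile's 90 mm lay on it. At the check readings during the sweep, the blade pressed on the floor with about 4 to 6.5 N. The largest horizontal reading was about 7 N.
- **Lift and flip:** I lifted the tile clear of the rim, carried it across the tray, lowered it to about 10 mm and flipped it off with a 100° roll. I had tried the flip in a rough 2D simulation first.
- **Putting the spatula down:** I stood it on its blade on the bench beside the tray, within a few millimetres of where it started. I then opened the gripper and backed away.

**Last checks:** The top, scene and wrist pictures show the tile flat and the spatula standing. The brush, mould, bowl and look-alike tiles show no sign of having moved. In the pictures and force readings I saw nothing but the spatula touch the tile.

**What didn't go smoothly:** The first strokes along the floor, before the blade reached the tile, pressed with only about 1.5 N, so I lowered the blade a little. I could not measure the force of the tile landing on the tray. The simulation put that brief peak at about 25 N, more than the 15 N limit, but it was a crude estimate.

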